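# Refit the pump deck of a blood-separation machine

### The arm

A 6-joint arm with a two-finger parallel gripper is mounted at the origin on the work surface. World frame = base frame: x ahead of the robot, y to its left, z up, the work surface at z = 0. Lengths are in mm, angles in rad, forces in N, time in s.
With the tool pointing down it reaches from about 300 to 850 mm from the base axis. Payload 4.2 kg.
Tool frame: the origin (TCP) lies at the very end of the fingers, on their centre line; the grasp point (between the pads) lies 19 mm behind it; z points along the fingers, y is the direction in which the jaws open and shut (so a half turn about z gives the same grasp; the last joint's range is limited). The gripper opens to 91 mm and grips with 3 to 60 N. Pads are 32 mm wide; open, the fingers measure 118 mm over their backs; the gripper's body (76 mm by 178 mm) begins 60 mm behind the grasp point.
Start: joints at [-1.318, 0.32, 1.565, -0, 1.257, -0.02], TCP at [154.924, -553.752, 213.976] pointing down, gripper open.
Joint ranges: [-3.11, 3.11], [-0.84, 2.01], [0.21, 2.61], [-1.34, 4.49], [0.05, 2.63], [-2.56, 2.56]. Speed limits (rad/s): [2.57, 2.57, 3.14, 3.14, 3.14, 3.14].

### API

Orientations are given as a unit quaternion [x, y, z, w].
In Python, from workcell import bot gives the robot as it stands.
- The arm moves only by the tool jog_arm, never from a script. Its arguments are lists of equal length, an entry for each row: "delta_pos": the shift along the tool's x, y, z in units of 50 mm (1.0 is 50 mm), a list of three; "rotation": the turn, a rotation vector about the tool's x, y, z in units of 8 degrees (1.0 is 8 degrees), a list of three. A call has 1 to 12 rows; each row shifts and turns the pose as measured when the row begins, along the tool's axes as they then stand; what a row does not reach is not made up. A row lasts 1/10 s, in which the tool goes at most 50 mm and 8.59 degrees, less where a joint would pass 70% of its speed; a pose out of reach is approached as far as the arm can. A call is refused whole if a number of a shift passes 1 or a number of a turn 1, either way. A call with a gripper value outside its range is refused whole. "fingers" is the finger opening in mm, from 0 to 91.2, set as the call begins (left out, the last holds). The fingers move at their own pace and stop on an object; the grip force is fixed at half the most. Time passes only in rows, so rows that do not move let the fingers close. It gives the time, the measured TCP pose, the force and the opening at its end, in the units of the state.
- bot.get_obs(): the state, without advancing time (a new reading comes with each control period).
- bot.get_image(name): name is "scene" or "side" or "wrist"; returns a dict with "color" (480x640x3 uint8, red, green, blue), "vertical_fov" (degrees; the focal length in pixels is half the picture's height over the tangent of half this angle, whatever the lens; pixels are square), "cx", "cy" (the principal point, pixels), "eye" and "attitude" of the camera in the world; the wrist camera has in their place "tool_from_camera" (4x4, takes a point from camera to tool coordinates, whose origin is the TCP and whose axes are the flange's). Camera axes: x right, y up, looking along -z (the intrinsics and any distortion apply to the point x, -y, -z); pixel columns grow to the right and rows downward; lengths in mm; the calibration is good to about 2 mm. A picture is of the moment at which its call begins: read the wrist's pose just before it. There is no depth.
- bot.close_job(): hands the job in, once; it reports no verdict.
The state is a dict: "time_s": time; "q": joint angles; "dq": joint speeds; "joint_efforts": joint torques, N m; "tool_pos": TCP position; "tool_rot": TCP orientation; "contact_force": force on the tool from outside, world axes, zero at the start; "wrist_torque": the same for the moment, N m; "opening": finger opening in mm.
Only numpy, scipy, OpenCV 4.12 (cv2) and the standard library are available. Lean on these libraries where they do the work, as an engineer would, in place of code of your own. Each camera call takes 0.05 s, during which the arm holds its last target. There are 200 camera calls.

### The job

Get the cleaned pump deck ready for the next donor: put each pump head onto the shaft of its own colour, turned so that its keyway meets the key and it drops fully home, flush on the deck, and slide the blue cassette until the detector's needle points at its black dot. Once all the heads are home, swing the black gate over them and down until its bar rests in the red catches. Leave the other things on the table where they are.

Things in the scene. Friction and masses are not known exactly. Their poses are not given: they have to be found in the camera images.
- head_blue: loose blue pump head (None if absent): octagonal disc 46 mm across flats, 50 over corners, 26 tall, 90 g; through bore 18 mm wide with a keyway 7.4 mm wide out to 14.5 mm from the axis, on the side with the white stripe. Origin: centre of the underside; z up; x towards keyway and stripe. Outer flats face every 45 degrees from x. Starts flat, on or by the blue mat.
- head_green: loose green pump head (None if absent): octagonal disc 46 mm across flats, 50 over corners, 26 tall, 90 g; through bore 18 mm wide with a keyway 7.4 mm wide out to 14.5 mm from the axis, on the side with the white stripe. Origin: centre of the underside; z up; x towards keyway and stripe. Outer flats face every 45 degrees from x. Starts flat, on or by the blue mat.
- head_yellow: loose yellow pump head (None if absent): octagonal disc 46 mm across flats, 50 over corners, 26 tall, 90 g; through bore 18 mm wide with a keyway 7.4 mm wide out to 14.5 mm from the axis, on the side with the white stripe. Origin: centre of the underside; z up; x towards keyway and stripe. Outer flats face every 45 degrees from x. Starts flat, on or by the blue mat.
- head_black: loose black pump head (None if absent): octagonal disc 46 mm across flats, 50 over corners, 26 tall, 90 g; through bore 18 mm wide with a keyway 7.4 mm wide out to 14.5 mm from the axis, on the side with the white stripe. Origin: centre of the underside; z up; x towards keyway and stripe. Outer flats face every 45 degrees from x. Starts flat, on or by the blue mat.
- shaft_blue: fixed shaft on a blue disc 66 mm across, for the blue head: 15 mm thick, 36 tall, top 8 mm tapered to 9 mm; key 5 mm wide, out to 12 mm from the axis, 20 mm tall. Origin: on the axis at deck surface; z up; x towards the key. Head home: its origin here, its x along this x; misaligned it perches 20 mm up and blocks the gate. Order and key directions vary.
- shaft_green: fixed shaft on a green disc 66 mm across, for the green head: 15 mm thick, 36 tall, top 8 mm tapered to 9 mm; key 5 mm wide, out to 12 mm from the axis, 20 mm tall. Origin: on the axis at deck surface; z up; x towards the key. Head home: its origin here, its x along this x; misaligned it perches 20 mm up and blocks the gate. Order and key directions vary.
- shaft_yellow: fixed shaft on a yellow disc 66 mm across, for the yellow head: 15 mm thick, 36 tall, top 8 mm tapered to 9 mm; key 5 mm wide, out to 12 mm from the axis, 20 mm tall. Origin: on the axis at deck surface; z up; x towards the key. Head home: its origin here, its x along this x; misaligned it perches 20 mm up and blocks the gate. Order and key directions vary.
- shaft_black: fixed shaft on a black disc 66 mm across, for the black head: 15 mm thick, 36 tall, top 8 mm tapered to 9 mm; key 5 mm wide, out to 12 mm from the axis, 20 mm tall. Origin: on the axis at deck surface; z up; x towards the key. Head home: its origin here, its x along this x; misaligned it perches 20 mm up and blocks the gate. Order and key directions vary.
- deck: fixed white pump deck, 250 mm (x) by 430 mm (y), 60 mm tall. Origin: centre of underside; x to the back (gate hinge, away from the robot), y left, z up. The four shafts stand at x = 0, y = -142.5, -47.5, 47.5, 142.5 mm in any order; the cassette's track runs along y at x = -85 mm; red forks 38 mm tall at x = 15, y = +-196 mm are the gate's catches.
- gate (a joint): angle (rad) of the black gate: arms at deck y = +-183 mm carry a round bar 10 mm thick, 400 mm long along deck y, 80 mm from the hinge. 0: closed, bar level in the red forks, 1.5 mm above the heads' rear half; grows up and back, away from the robot (1.57 upright, at most 2.15). Starts open at 1.8 to 2.1. 120 g; stiff: stays where left, takes 2 to 3 N at the bar.
- gate_bar (a point): middle of the gate's bar, on its axis. It lies midway between the two middle shafts, so here the bar can be pinched or pushed from above without touching a head.
- gate_hinge (a point): middle of the gate's hinge axis (parallel to deck y), 32.5 mm above the deck's surface, 95 mm behind its middle. The bar's middle lies from here at 80 mm * (-cos(gate), 0, sin(gate)) in the deck's axes.
- cassette (a joint): place (m) of the blue sensor cassette on its track: 0 at the right, growing to the left (deck +y) to 0.14. Starts at 0.095 to 0.14, its dot to the left of the needle. Stays where left, slides with about 1.5 N. A blue plate 30 mm by 100 mm, 11 mm tall, with a black upright fin to hold it by.
- mark (a point): centre of the black dot (10 mm across, on a white disc) on top of the cassette near its right end, 12 mm above the deck.
- fin (a point): top centre of the cassette's black fin, 60 mm to the left (deck +y) of the mark: 10 mm thick along deck x, 24 mm long along deck y, its top 37 mm above the deck and 26 mm above the plate.
- needle_tip (a point): lower tip of the fixed detector's red needle, 18 mm above the deck, 6 mm above the cassette. It hangs from a grey bracket 46 mm tall on the side of the track nearer the robot; the bracket's place along the track varies.
- tape: loose roll of white tape, 60 mm across, 20 mm tall, lying flat among the pump heads; a bystander. Origin: centre of its underside.
- pen_purple: loose marker pen with a blue-violet cap, 125 mm long, 17 mm thick, lying to the left of the deck; a bystander. Origin: centre of its underside.
- pen_green: loose marker pen with a green cap, 125 mm long, 17 mm thick, lying near the other; a bystander. Origin: centre of its underside.
- spray: loose white bottle with a blue cap, 64 mm across, 170 mm tall; a bystander. Origin: centre of its underside.
- wipes: loose white can of wipes, 80 mm across, 120 mm tall; a bystander. Origin: centre of its underside.
- spanner: loose spanner lying flat; a bystander. Origin: centre of its underside.
There are look-alikes about, which are no part of the job. Leave any orange look-alike of the head_blue alone.

How it is judged:
By the outcome, as a careful person would: the job done as asked, in the order asked, and still so for the second after the job is handed in, with the robot touching nothing.
Of head_blue, head_green, head_yellow, head_black only 3 to 4 are there at a start; the rules pass over those that are not, and their reading is None.
At some moment in a run one of head_blue, head_green, head_yellow, head_black may be knocked a few centimetres aside while the robot is not near it.
Once in a run the grip may slacken for a moment while it holds something.
It also fails if it takes over 210 s, if anything falls off the work surface, if the arm or the gripper's body presses on something with over 40 N, if the wrist force passes 120 N, or if a joint passes its speed limit or range.

## Working session

There is one attempt and no reset: what is moved stays moved. The work goes in short steps, Python scripts to look and compute and a tool call to move; the robot and the scene stay as the last step left them, time stands still between calls to the robot, and variables do not carry over. Pictures are saved under pics/ and viewed, about 12 in all and at most 16, crops included, and the job is handed in when it is done.

Besides the shell and the picture viewer there is one more tool, called after "Emit:" as name(argument=value, ...) on one line, values as JSON. jog_arm: Moves the arm, as the interface text tells. Its arguments: {"type":"object","properties":{"delta_pos":{"type":"array","items":{"type":"array","items":{"type":"number"}}},"rotation":{"type":"array","items":{"type":"array","items":{"type":"number"}}},"fingers":{"type":"number"}},"required":["delta_pos","rotation"]}

```bash
mkdir -p pics
cat > h.py <<'E'
import numpy as np, cv2
from scipy.spatial.transform import Rotation as R
from workcell import bot
def snap(name,fn=None):
    o=bot.get_obs(); im=bot.get_image(name)
    if fn: cv2.imwrite('pics/'+fn,im['color'][:,:,::-1])
    return o,im
def cam(o,im):
    if 'tool_from_camera' in im:
        T=np.array(im['tool_from_camera']); W=np.eye(4); W[:3,:3]=R.from_quat(o['tool_rot']).as_matrix(); W[:3,3]=o['tool_pos']
        T=W@T; return T[:3,:3],T[:3,3]
    a=np.array(im['attitude'],float)
    r=R.from_quat(a).as_matrix() if a.size==4 else a.reshape(3,3)
    return r,np.array(im['eye'])
E
python3 - <<'E'
from h import *
for n in ['scene','side','wrist']:
    o,im=snap(n,n+'0.png'); print(n,{k:v for k,v in im.items() if k!='color'})
print(o)
E
```

```text
scene {'vertical_fov': 52.7293694032858, 'cx': 323.94066869294323, 'cy': 235.9362671592681, 'eye': array([1086.0454627 ,    5.77761747, 1000.64416164]), 'attitude': array([0.20663162, 0.18137658, 0.64274275, 0.71504382])}
side {'vertical_fov': 47.50763496472578, 'cx': 318.1601134984242, 'cy': 235.24956058266238, 'eye': array([  38.63294605,  804.12354697, 1080.31177374]), 'attitude': array([-0.09936679,  0.33505146,  0.9005085 , -0.2587493 ])}
wrist {'vertical_fov': 70.09906363450371, 'cx': 320.7888980766314, 'cy': 243.6545612143615, 'tool_from_camera': array([[ 2.82275130e-05,  9.71927738e-01,  2.35279558e-01,
         6.63255254e+01],
       [ 9.99999807e-01, -1.73424793e-04,  5.96434559e-04,
         4.72547484e-03],
       [ 6.20494601e-04,  2.35279496e-01, -9.71927556e-01,
        -1.71337346e+02],
       [ 0.00000000e+00,  0.00000000e+00,  0.00000000e+00,
         1.00000000e+00]])}
{'time_s': 0.1, 'q': array([-1.31796694e+00,  3.20222960e-01,  1.56554310e+00,  3.20376594e-05,
        1.25737858e+00, -2.00093752e-02]), 'dq': array([ 0.00126908, -0.00078697, -0.00360806,  0.00030771,  0.00065081,
       -0.0006042 ]), 'joint_efforts': array([-1.21666421e-04, -4.13334131e+01, -2.32509398e+01,  7.28981034e-02,
        4.22214030e-02, -5.15717193e-05]), 'tool_pos': array([ 154.83828273, -553.30250657,  213.21262907]), 'tool_rot': array([ 9.90709673e-01,  1.35991694e-01, -7.49980381e-05, -7.72511462e-04]), 'contact_force': array([-0.03041587,  0.24137547, -0.2316092 ]), 'wrist_torque': array([-0.029075  , -0.02752884,  0.04351263]), 'opening': 91.34766307067895}
```

View pics/scene0.png

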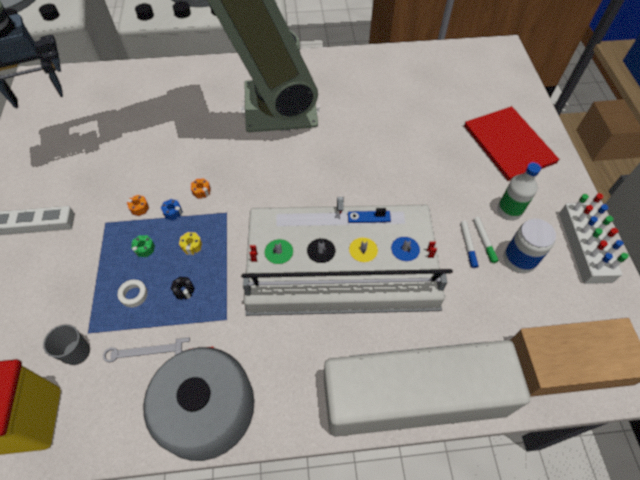

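View pics/side0.png

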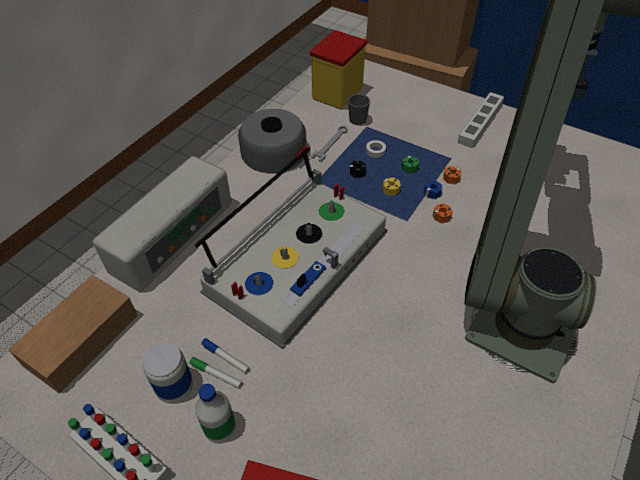

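```bash
cat >> h.py <<'E'
def ray(px,r,e,im):
    f=240/np.tan(np.radians(im['vertical_fov'])/2)
    return r@np.array([(px[0]-im['cx'])/f,-(px[1]-im['cy'])/f,-1.])
def toz(px,z,o,im):
    r,e=cam(o,im); d=ray(px,r,e,im); return e+d*(z-e[2])/d[2]
def move(o,p,yaw=None):
    """tool-axis shift (units of 50mm) & yaw turn for target p"""
    d=np.array(p)-o['tool_pos']; return R.from_quat(o['tool_rot']).inv().apply(d)/50
E
python3 - <<'E'
from h import *
for n,P in [('scene',dict(sg=(279,251,60),sk=(321,251,60),sy=(364,250,60),sb=(406,248,60),hb=(171,208,26),hg=(143,244,26),hy=(190,242,26),hk=(182,287,26),tape=(132,292,20))),
 ('side',dict(sg=(331,211,60),sk=(309,233,60),sy=(285,258,60),sb=(259,283,60),hb=(433,189,26),hg=(410,163,26),hy=(391,185,26),hk=(358,168,26),tape=(376,148,20)))]:
    o,im=snap(n)
    for k,v in P.items(): print(n,k,toz(v[:2],v[2],o,im).round(0))
E
```

```text
scene sg [533. -30.  60.]
scene sk [543.  64.  60.]
scene sy [551. 160.  60.]
scene sb [555. 256.  60.]
scene hb [ 364. -287.   26.]
scene hg [ 461. -346.   26.]
scene hy [ 467. -237.   26.]
scene hk [ 583. -251.   26.]
scene tape [ 581. -362.   20.]
side sg [530. -29.  60.]
side sk [538.  65.  60.]
side sy [543. 162.  60.]
side sb [553. 254.  60.]
side hb [ 351. -276.   26.]
side hg [ 452. -340.   26.]
side hy [ 457. -229.   26.]
side hk [ 569. -242.   26.]
side tape [ 570. -353.   20.]
```

Emit:
jog_arm(delta_pos=[[0, 0, 0], [0, 0, 0], [0.75, -0.62, 0], [0.75, -0.62, 0], [0.75, -0.62, 0], [0.75, -0.62, 0], [0.75, -0.62, 0], [0.75, -0.62, 0], [0.75, -0.62, 0], [0.75, -0.62, 0], [0, 0, 0]], rotation=[[0, 0, 1], [0, 0, 0.95], [0, 0, 0], [0, 0, 0], [0, 0, 0], [0, 0, 0], [0, 0, 0], [0, 0, 0], [0, 0, 0], [0, 0, 0], [0, 0, 0]])

```text
time_s: 1.35
tool_pos: [466.8, -303.2, 211.7]
tool_rot: [1.0, -0.009, 0.0, -0.0]
contact_force: [-0.8, 0.0, 0.2]
opening: 91.4
```

Run:
```python
from h import *
o,im=snap('wrist'); c=im['color'][:,:,::-1]
np.savez('w1.npz',**{k:v for k,v in im.items()},tp=o['tool_pos'],tr=o['tool_rot'])
cv2.imwrite('pics/w1.png',cv2.resize(c[:,:],(800,600),interpolation=cv2.INTER_CUBIC)); print(o['tool_pos'],o['tool_rot'])
```

```text
[ 466.81239877 -303.22767439  211.65086193] [ 9.99960592e-01 -8.86352983e-03  4.76923817e-04 -1.56688703e-04]
```

View pics/w1.png

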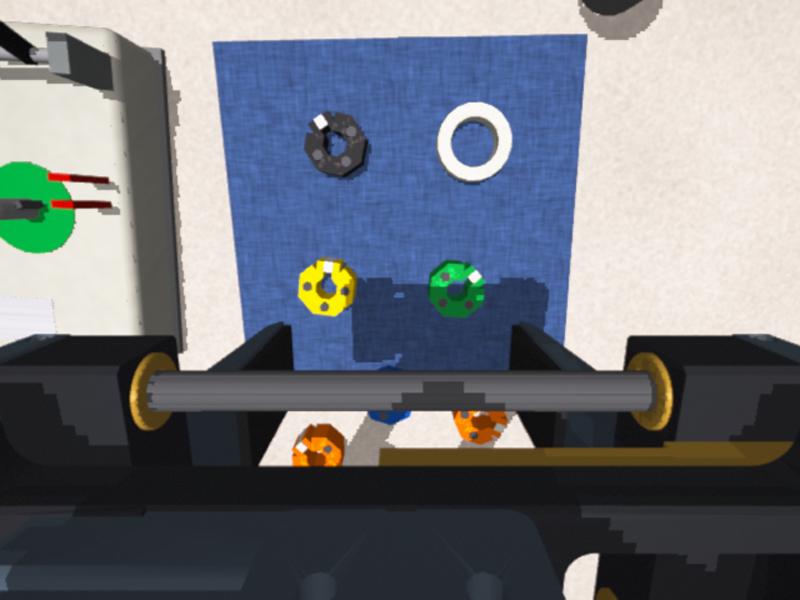

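Emit:
jog_arm(delta_pos=[[-0.1, -0.98, 0], [-0.1, -0.98, 0], [-0.1, -0.98, 0], [-0.1, -0.98, 0], [-0.1, -0.98, 0], [-0.1, -0.98, 0], [-0.1, -0.98, 0], [-0.1, -0.98, 0], [-0.1, -0.7, 0], [0, 0, 0]], rotation=[[0, 0, 0], [0, 0, 0], [0, 0, 0], [0, 0, 0], [0, 0, 0], [0, 0, 0], [0, 0, 0], [0, 0, 0], [0, 0, 0], [0, 0, 0]])

```text
time_s: 2.4
tool_pos: [425.2, 124.0, 209.2]
tool_rot: [1.0, -0.019, -0.0, 0.003]
contact_force: [0.2, -0.1, -0.1]
opening: 91.1
```

Run:
```python
from h import *
d=dict(np.load('w1.npz')); o1=dict(tool_pos=d['tp'],tool_rot=d['tr'])
for k,a,s,z in [('k',(335,146),(320,122),26),('y',(327,290),(327,266),26),('g',(457,290),(474,277),26),('tape',(475,142),(475,110),20),('mattl',(214,42),(587,35),0)]:
    p=toz(np.array(a)/1.25,z,o1,d); q=toz(np.array(s)/1.25,z,o1,d); v=q-p
    print(k,p.round(1),np.degrees(np.arctan2(v[1],v[0])).round(0),np.linalg.norm(v).round(1))
o,im=snap('wrist'); c=im['color'][:,:,::-1]
np.savez('w2.npz',**{k:v for k,v in im.items()},tp=o['tool_pos'],tr=o['tool_rot'])
cv2.imwrite('pics/w2.png',cv2.resize(c[20:360],None,fx=1.25,fy=1.25,interpolation=cv2.INTER_CUBIC)); print(o['tool_pos'],o['tool_rot'])
```

```text
k [ 576.3 -252.7   26. ] 31.0 20.8
y [ 460.7 -239.7   26. ] -3.0 20.6
g [ 458.8 -350.4   26. ] -52.0 18.0
tape [ 578.1 -364.    20. ] 1.0 23.7
mattl [ 660.  -156.1    0. ] -90.0 298.9
[425.22643222 124.02221644 209.16249298] [ 9.99823700e-01 -1.85394603e-02 -2.23217665e-04  2.96767151e-03]
```

View pics/w2.png

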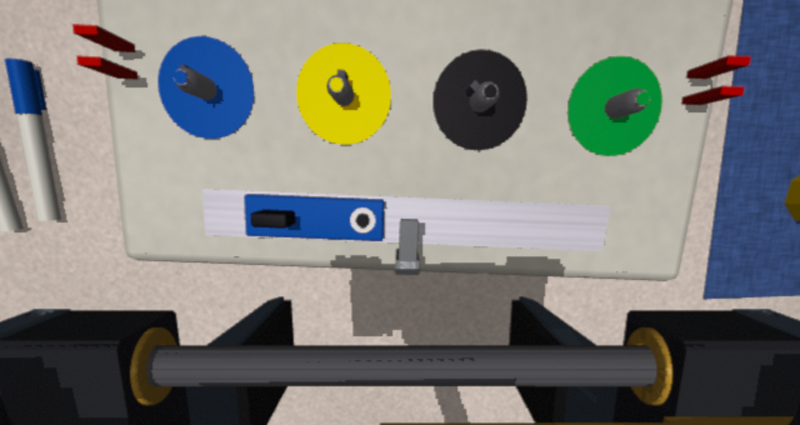

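Run:
```python
from h import *
d=dict(np.load('w2.npz')); o=dict(tool_pos=d['tp'],tool_rot=d['tr']); c=d['color'][:,:,::-1]
P=dict(b=(207,88),y=(344,94),k=(480,100),g=(615,106))
C={};t=[]
for k,a in P.items():
    x,y=int(a[0]/1.25),int(a[1]/1.25+20)
    t.append(cv2.resize(c[y-44:y+44,x-44:x+44],(396,297*4//3),interpolation=cv2.INTER_CUBIC)[:, :])
    C[k]=toz((a[0]/1.25,a[1]/1.25+20),60.5,o,d); print(k,C[k].round(1))
cv2.imwrite('pics/w2c.png',cv2.resize(np.vstack([np.hstack(t[:2]),np.hstack(t[2:])]),(600,600)))
v=C['b']-C['g']; print(np.linalg.norm(v), np.degrees(np.arctan2(-v[0],v[1])))
for k,a in dict(mark=(363,219,72),needle=(411,222,78),fin=(272,218,97)).items(): print(k,toz((a[0]/1.25,a[1]/1.25+20) if 1 else 0,P.get(k,(0,0))[0] or {'mark':72,'needle':78,'fin':97}[k],o,d))
```

```text
b [555.6 253.2  60.5]
y [548.3 158.6  60.5]
k [541.   63.9  60.5]
g [533.6 -31.   60.5]
285.02051828293725 -4.428554004161827
mark [462.44487953 149.41743645  72.        ]
needle [459.64122441 115.22359508  78.        ]
fin [467.70840375 207.0258898   97.        ]
```

View pics/w2c.png

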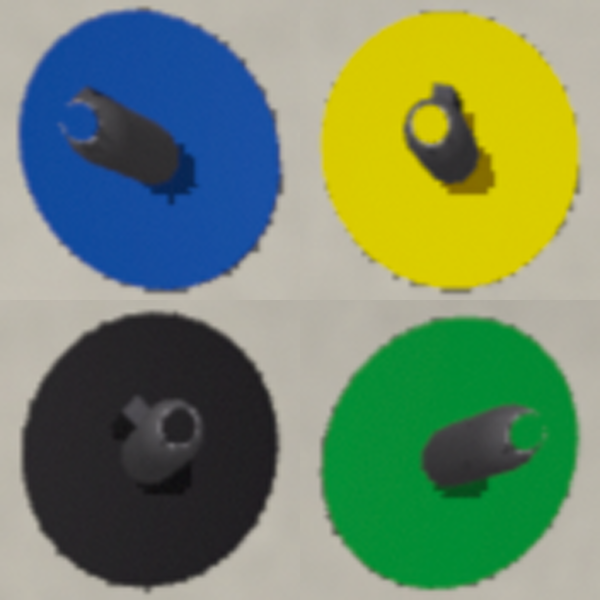

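Emit:
jog_arm(delta_pos=[[0.4, -0.8, 0.2], [0.4, -0.8, 0.2], [0.4, -0.8, 0.3], [0, 0, 0.2], [0, 0, 0]], rotation=[[0, 0, 0], [0, 0, 0], [0, 0, 0], [0, 0, 0], [0, 0, 0]])

```text
time_s: 2.95
tool_pos: [495.2, 231.8, 162.0]
tool_rot: [1.0, -0.025, 0.001, 0.006]
contact_force: [-0.6, -0.4, 0.7]
opening: 91.3
```

Run:
```python
from h import *
o,im=snap('wrist'); np.savez('w3.npz',**im,tp=o['tool_pos'],tr=o['tool_rot'])
```

Emit:
jog_arm(delta_pos=[[-0.05, 0.98, 0], [-0.05, 0.98, 0], [-0.05, 0.98, 0], [-0.05, 0.98, 0], [-0.05, 0.98, 0], [-0.05, 0.98, 0], [0, 0, 0]], rotation=[[0, 0, 0], [0, 0, 0], [0, 0, 0], [0, 0, 0], [0, 0, 0], [0, 0, 0], [0, 0, 0]])

```text
time_s: 3.7
tool_pos: [461.9, -71.5, 171.9]
tool_rot: [0.999, -0.03, 0.007, 0.008]
contact_force: [0.1, 0.8, 0.4]
opening: 91.3
```

Run:
```python
from h import *
o,im=snap('wrist'); np.savez('w4.npz',**im,tp=o['tool_pos'],tr=o['tool_rot']); print(o['tool_pos'])
C=dict(b=(555.6,253.2,60.5),y=(548.3,158.6,60.5),k=(541,63.9,60.5),g=(533.6,-31,60.5))
t=[]
for f,ks in [('w3','by'),('w4','kg')]:
    d=dict(np.load(f+'.npz')); o=dict(tool_pos=d['tp'],tool_rot=d['tr']); r,e=cam(o,d); F=240/np.tan(np.radians(d['vertical_fov'])/2)
    for k in ks:
        p=r.T@(np.array(C[k])-e); u=d['cx']+F*p[0]/-p[2]; v=d['cy']-F*p[1]/-p[2]; print(k,u,v)
        x,y=int(u),int(v); A=cv2.copyMakeBorder(d['color'][:,:,::-1],60,60,60,60,cv2.BORDER_CONSTANT)
        t.append(cv2.resize(A[y:y+120,x:x+120],(300,300),interpolation=cv2.INTER_CUBIC))
cv2.imwrite('pics/w34.png',np.vstack([np.hstack(t[:2]),np.hstack(t[2:])]))
```

```text
[461.94895722 -71.49016784 171.90265156]
b 288.1775896566646 170.4626072180024
y 409.2630975614106 173.7945530549198
k 143.80451430048703 157.15338401556264
g 263.3628096719488 159.3211044757287
```

View pics/w34.png

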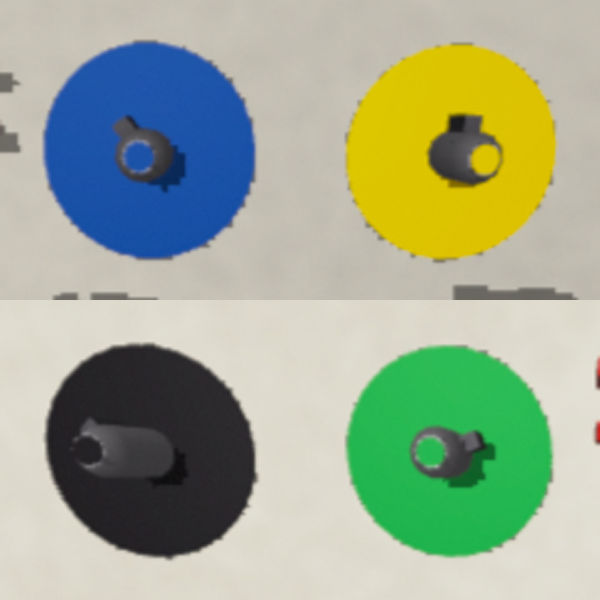

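Run:
```python
from h import *
C=dict(b=(555.6,253.2,60.5),y=(548.3,158.6,60.5),k=(541,63.9,60.5),g=(533.6,-31,60.5))
P=dict(b=(207,88),y=(344,94),k=(480,100),g=(615,106))
def rep(f,k,px,r=''):
    d=dict(np.load(f+'.npz')); o=dict(tool_pos=d['tp'],tool_rot=d['tr'])
    q=toz(px,80,o,d)-C[k]; print(f,k,'r',np.hypot(q[0],q[1]).round(1),'ang',np.degrees(np.arctan2(q[1],q[0])).round(1))
for f,k,c,l in [('w3','b',(288,170),(122,121)),('w3','b',(288,170),(126,125)),('w3','y',(409,173),(167,116)),('w3','y',(409,173),(167,122)),('w4','k',(143,157),(90,122)),('w4','g',(263,159),(182,137)),('w4','g',(263,159),(175,140))]:
    rep(f,k,(c[0]-60+l[0]/2.5,c[1]-60+l[1]/2.5)) if 0 else rep(f,k,(c[0]+(l[0]-150)/2.5,c[1]+(l[1]-150)/2.5))
for k,l in [('y',(444,90)),('y',(444,95)),('k',(134,403)),('k',(137,408)),('b',(90,93))]:
    a=P[k]; x,y=int(a[0]/1.25),int(a[1]/1.25+20); l=(l[0]%300,l[1]%300)
    rep('w2',k,(x-44+l[0]*88/300,y-44+l[1]*88/300))
```

```text
w3 b r 11.0 ang 32.7
w3 b r 9.4 ang 31.1
w3 y r 10.9 ang 2.8
w3 y r 9.2 ang 3.2
w4 k r 10.9 ang 42.2
w4 g r 12.8 ang -77.0
w4 g r 10.6 ang -78.2
w2 y r 10.1 ang -8.7
w2 y r 9.0 ang -9.2
w2 k r 10.6 ang 44.5
w2 k r 9.3 ang 46.3
w2 b r 10.5 ang 27.0
```

```bash
cat > keyfit.py <<'E'
from h import *
C=dict(b=(555.6,253.2),y=(548.3,158.6),k=(541,63.9),g=(533.6,-31))
def proj(P,o,d):
    r,e=cam(o,d); F=240/np.tan(np.radians(d['vertical_fov'])/2); p=(np.asarray(P)-e)@r
    return np.c_[d['cx']+F*p[:,0]/-p[:,2],d['cy']-F*p[:,1]/-p[:,2]]
S=8
def fit(f,k):
    d=dict(np.load(f+'.npz')); o=dict(tool_pos=d['tp'],tool_rot=d['tr'])
    c=proj([(*C[k],75)],o,d)[0]; x0,y0=(c-30).astype(int)
    if x0<0 or y0<0 or x0>579: return
    im=cv2.resize(d['color'][y0:y0+60,x0:x0+60],None,fx=S,fy=S,interpolation=cv2.INTER_CUBIC)
    hsv=cv2.cvtColor(im,cv2.COLOR_RGB2HSV)
    m=(hsv[...,1]<95) if k!='k' else (hsv[...,2]>52)
    if k=='k': m=m&(hsv[...,2]<150)
    cs,_=cv2.findContours(m.astype(np.uint8),cv2.RETR_EXTERNAL,cv2.CHAIN_APPROX_NONE)
    M=np.zeros(m.shape,np.uint8); cv2.drawContours(M,[max(cs,key=cv2.contourArea)],-1,1,-1)
    t=np.linspace(0,2*np.pi,40); ring=lambda r,z:np.c_[r*np.cos(t),r*np.sin(t),0*t+z]
    cyl=np.r_[ring(7.5,60),ring(7.5,88),ring(4.5,96)]
    def draw(a,dx,dy):
        ca,sa=np.cos(a),np.sin(a); key=np.array([(u*ca-v*sa,u*sa+v*ca,z) for u in (0,12) for v in (-2.5,2.5) for z in (60,80)])
        N=np.zeros_like(M)
        for Q in (cyl,key):
            p=(proj(Q+[C[k][0]+dx,C[k][1]+dy,0],o,d)-[x0,y0]+.5)*S
            cv2.fillConvexPoly(N,cv2.convexHull(p.astype(np.int32)),1)
        return N
    best=max(((lambda N:(N&M).sum()/(N|M).sum())(draw(np.radians(a),dx,dy)),a,dx,dy) for a in range(-180,180,3) for dx in (-1,0,1) for dy in (-1,0,1))
    print(f,k,best)
    N=draw(np.radians(best[1]),*best[2:]); cc,_=cv2.findContours(N,0,2); cv2.drawContours(im,cc,-1,(255,0,0),1)
    cc,_=cv2.findContours(M,0,2); cv2.drawContours(im,cc,-1,(255,0,255),1)
    return cv2.resize(im[:,:,::-1],(260,260))
if __name__=='__main__':
    t=[fit(*a) for a in [('w2','b'),('w3','b'),('w2','y'),('w3','y'),('w2','k'),('w4','k'),('w2','g'),('w4','g')]]
    t=[x for x in t if x is not None]
    cv2.imwrite('pics/fit.png',np.vstack([np.hstack(t[:3]),np.hstack(t[3:6])]) )
E
python3 keyfit.py
```

```text
w2 b (np.float64(0.7353702229299363), 39, 0, 1)
w3 b (np.float64(0.8754395455774953), 42, 0, 0)
w2 y (np.float64(0.8404567143830948), 0, 0, 0)
w3 y (np.float64(0.639967498091744), -18, 0, 1)
w2 k (np.float64(0.7125775970153818), 48, 1, 0)
w4 k (np.float64(0.8115638721326275), 54, 0, 1)
w2 g (np.float64(0.7566726871362633), -57, -1, 1)
w4 g (np.float64(0.8842662389735365), -69, -1, 1)
```

```bash
cat >> h.py <<'E'
def plan(x,y,z,yaw):
    o=bot.get_obs(); r0=R.from_quat(o['tool_rot']); m=r0.as_matrix()
    a=np.radians(yaw); t=R.from_matrix(np.array([[np.cos(a),np.sin(a),0],[np.sin(a),-np.cos(a),0],[0,0,-1]]))
    rv=np.degrees((r0.inv()*t).as_rotvec())/8
    d=t.inv().apply(np.array([x,y,z])-o['tool_pos'])/50
    print('pos',o['tool_pos'].round(1),'yaw',np.degrees(np.arctan2(m[1,0],m[0,0])).round(1),'F',np.round(o['contact_force'],1),'q6',o['q'][5].round(2),'rot',rv.round(2),'then shift',d.round(2))
if __name__=='__main__':
    import sys; plan(*map(float,sys.argv[1:5]))
E
python3 h.py 458.8 -350.4 60 -7
```

```text
pos [462.2 -69.4 172. ] yaw -3.4 F [-0.8  0.1  0.1] q6 1.47 rot [ 0.1  -0.11  0.45] then shift [0.62 5.59 2.24]
```

Emit:
jog_arm(delta_pos=[[0, 0, 0], [0.09, 0.85, 0.2], [0.09, 0.85, 0.2], [0.09, 0.85, 0.2], [0.09, 0.85, 0.2], [0.09, 0.85, 0.2], [0.09, 0.85, 0.2], [0.09, 0.6, 0.5], [0, 0, 0.5], [0, 0, 0]], rotation=[[0.1, -0.11, 0.45], [0, 0, 0], [0, 0, 0], [0, 0, 0], [0, 0, 0], [0, 0, 0], [0, 0, 0], [0, 0, 0], [0, 0, 0], [0, 0, 0]])

```text
time_s: 4.75
tool_pos: [458.8, -362.9, 65.7]
tool_rot: [0.998, -0.062, 0.007, -0.0]
contact_force: [-0.7, 0.8, 0.1]
opening: 91.2
```

```bash
python3 h.py 458.8 -350.4 5 -7; python3 -c "
from h import *
o,im=snap('scene'); c=im['color'][:,:,::-1][150:350,80:300]; cv2.imwrite('pics/s1.png',cv2.resize(c,None,fx=3,fy=3,interpolation=cv2.INTER_CUBIC))"
```

```text
pos [ 458.8 -362.9   65.7] yaw -7.1 F [-0.7  0.8  0.1] q6 0.99 rot [-0.01 -0.1  -0.01] then shift [-0.03 -0.25  1.21]
```

View pics/s1.png

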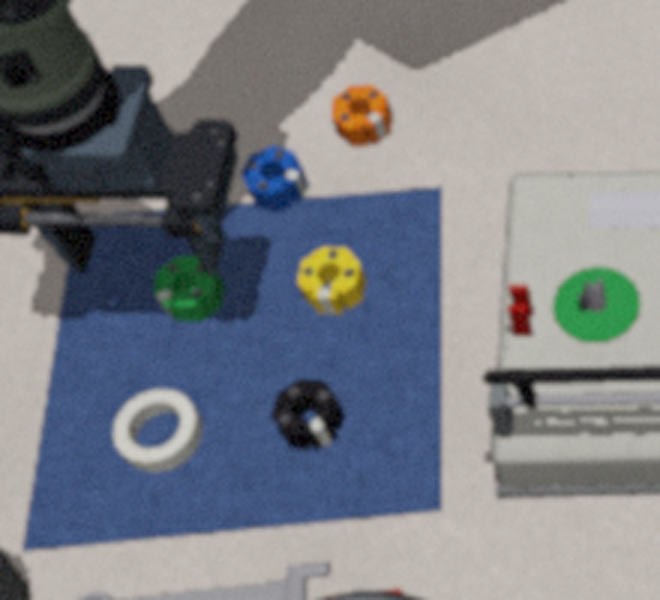

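Emit:
jog_arm(delta_pos=[[-0.03, -0.25, 0], [0, 0, 0.6], [0, 0, 0.6], [0, 0, 0]], rotation=[[0, -0.1, 0], [0, 0, 0], [0, 0, 0], [0, 0, 0]])

```text
time_s: 5.2
tool_pos: [465.0, -347.5, 14.2]
tool_rot: [0.998, -0.059, 0.006, 0.003]
contact_force: [-1.2, 1.3, -0.7]
opening: 91.2
```

Emit:
jog_arm(delta_pos=[[0, 0, 0], [0, 0, 0], [0, 0, 0], [0, 0, 0], [0, 0, 0], [0, 0, 0], [0, 0, 0]], rotation=[[0, 0, 0], [0, 0, 0], [0, 0, 0], [0, 0, 0], [0, 0, 0], [0, 0, 0], [0, 0, 0]], fingers=40)

```text
time_s: 5.9
tool_pos: [469.3, -347.7, 22.6]
tool_rot: [0.998, -0.058, 0.011, 0.007]
contact_force: [-0.3, -0.1, -0.2]
opening: 45.1
```

Emit:
jog_arm(delta_pos=[[0, 0, 0], [0, 0, 0], [0, 0, -0.2], [0, 0, 0], [0, 0, 0], [0, 0, 0]], rotation=[[0, 0, 0], [0, 0, 0], [0, 0, 0], [0, 0, 0], [0, 0, 0], [0, 0, 0]], fingers=70)

```text
time_s: 6.5
tool_pos: [469.0, -347.8, 33.5]
tool_rot: [0.998, -0.058, 0.011, 0.007]
contact_force: [1.0, 0.0, 0.5]
opening: 70.0
```

```bash
python3 h.py 458.8 -350.4 5 83
```

```text
pos [ 469.  -347.8   33.5] yaw -6.7 F [1.  0.  0.5] q6 1.03 rot [  0.19  -0.06 -11.21] then shift [-0.08 -0.2   0.57]
```

Emit:
jog_arm(delta_pos=[[0, 0, 0], [0, 0, 0], [0, 0, 0], [0, 0, 0], [0, 0, 0], [0, 0, 0], [0, 0, 0], [0, 0, 0], [0, 0, 0], [0, 0, 0], [0, 0, 0], [0, 0, 0]], rotation=[[0, 0, -0.95], [0, 0, -0.95], [0, 0, -0.95], [0, 0, -0.95], [0, 0, -0.95], [0, 0, -0.95], [0, 0, -0.95], [0, 0, -0.95], [0, 0, -0.95], [0, 0, -0.95], [0, 0, -0.95], [0, 0, -0.95]])

```text
time_s: 7.7
tool_pos: [468.2, -347.0, 32.3]
tool_rot: [0.718, 0.696, 0.002, 0.011]
contact_force: [1.2, 0.5, 0.3]
opening: 69.7
```

```bash
python3 h.py 462 -349 5 83
```

```text
pos [ 468.2 -347.    32.3] yaw 88.3 F [1.2 0.5 0.3] q6 -0.63 rot [0.14 0.08 0.66] then shift [-0.06 -0.12  0.55]
```

Emit:
jog_arm(delta_pos=[[0, 0, 0], [-0.04, -0.1, 0.25], [0, 0, 0.2], [0, 0, 0.1], [0, 0, 0]], rotation=[[0.14, 0.08, 0.66], [0, 0, 0], [0, 0, 0], [0, 0, 0], [0, 0, 0]])

```text
time_s: 8.2
tool_pos: [463.1, -348.2, 3.4]
tool_rot: [0.749, 0.662, -0.0, -0.0]
contact_force: [0.1, -0.8, 0.2]
opening: 70.1
```

```bash
python3 h.py 462 -349 5 83
```

```text
pos [ 463.1 -348.2    3.4] yaw 83.0 F [ 0.1 -0.8  0.2] q6 -0.54 rot [-0.01 -0.   -0.  ] then shift [-0.02 -0.02 -0.03]
```

Emit:
jog_arm(delta_pos=[[0, 0, 0], [0, 0, 0], [0, 0, 0], [0, 0, 0], [0, 0, 0]], rotation=[[0, 0, 0], [0, 0, 0], [0, 0, 0], [0, 0, 0], [0, 0, 0]], fingers=40)

```text
time_s: 8.7
tool_pos: [463.8, -348.3, 4.2]
tool_rot: [0.749, 0.663, 0.0, 0.0]
contact_force: [-0.4, -0.3, -0.1]
opening: 45.7
```

Emit:
jog_arm(delta_pos=[[0, 0, -0.5], [0, 0, -0.9], [0, 0, -0.9], [0, 0, -0.6], [0, 0, 0]], rotation=[[0, 0, 0], [0, 0, 0], [0, 0, 0], [0, 0, 0], [0, 0, 0]])

```text
time_s: 9.2
tool_pos: [463.3, -347.8, 153.2]
tool_rot: [0.749, 0.663, -0.0, -0.002]
contact_force: [0.2, -1.0, -0.8]
opening: 45.4
```

```bash
python3 h.py 533.6 -31 130 63
```

```text
pos [ 463.3 -347.8  153.2] yaw 83.0 F [ 0.2 -1.  -0.8] q6 -0.54 rot [-0.02 -0.01  2.5 ] then shift [ 6.28 -1.62  0.46]
```

Emit:
jog_arm(delta_pos=[[0, 0, 0], [0, 0, 0], [0, 0, 0], [0.9, -0.23, 0.03], [0.9, -0.23, 0.03], [0.9, -0.23, 0.03], [0.9, -0.23, 0.03], [0.9, -0.23, 0.03], [0.9, -0.23, 0.03], [0.8, -0.2, 0.03], [0, 0, 0]], rotation=[[0, 0, 0.85], [0, 0, 0.85], [0, 0, 0.8], [0, 0, 0], [0, 0, 0], [0, 0, 0], [0, 0, 0], [0, 0, 0], [0, 0, 0], [0, 0, 0], [0, 0, 0]])

```text
time_s: 10.3
tool_pos: [535.8, -25.8, 131.3]
tool_rot: [0.858, 0.513, -0.005, -0.006]
contact_force: [0.4, -0.6, -1.7]
opening: 45.6
```

```bash
python3 h.py 533.6 -31 115 63
python3 - <<'E'
from h import *
t=[]
for n in ['wrist','side']:
    o,im=snap(n)
    c=im['color'][:,:,::-1]
    t.append(cv2.resize(c,(640,480)) if n=='wrist' else cv2.resize(c[140:260,230:390],(640,480),interpolation=cv2.INTER_CUBIC))
cv2.imwrite('pics/c1.png',cv2.resize(np.hstack(t),(800,300)))
E
```

```text
pos [535.8 -25.8 131.3] yaw 61.8 F [ 0.4 -0.6 -1.7] q6 0.42 rot [-0.11  0.01 -0.15] then shift [-0.11  0.01  0.33]
```

View pics/c1.png

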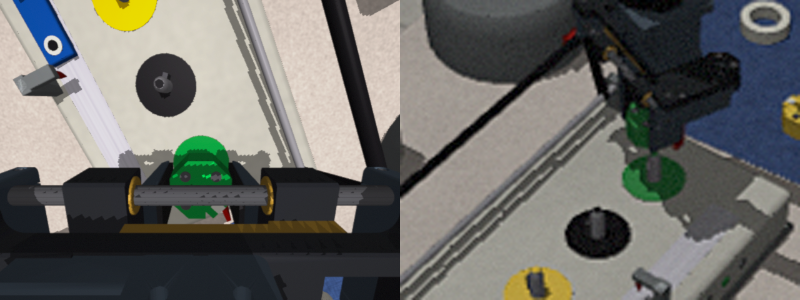

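```bash
python3 h.py 533.1 -31.9 90 63
```

```text
pos [534.9 -29.4 131.4] yaw 61.6 F [ 0.  -0.3 -0.7] q6 0.42 rot [-0.11  0.03 -0.17] then shift [-0.06 -0.01  0.83]
```

Emit:
jog_arm(delta_pos=[[-0.13, 0, 0.1], [0, 0, 0.1], [0, 0, 0]], rotation=[[-0.11, 0, -0.15], [0, 0, 0], [0, 0, 0]])

```text
time_s: 10.7
tool_pos: [530.3, -38.5, 119.8]
tool_rot: [0.854, 0.52, -0.003, 0.001]
contact_force: [0.5, -0.4, -1.2]
opening: 45.6
```

```bash
python3 h.py 533.1 -31.9 90 63
```

```text
pos [530.3 -38.5 119.8] yaw 62.7 F [ 0.5 -0.4 -1.2] q6 0.39 rot [-0.01  0.04 -0.04] then shift [ 0.14 -0.01  0.6 ]
```

Emit:
jog_arm(delta_pos=[[0.12, 0, 0], [0, 0, 0], [0, 0, 0], [0, 0, 0]], rotation=[[0, 0.04, -0.04], [0, 0, 0], [0, 0, 0], [0, 0, 0]])

```text
time_s: 11.1
tool_pos: [533.8, -34.8, 119.9]
tool_rot: [0.854, 0.521, -0.0, -0.001]
contact_force: [0.4, 0.4, -1.3]
opening: 45.5
```

```bash
python3 h.py 533.1 -31.9 90 63
```

```text
pos [533.8 -34.8 119.9] yaw 62.8 F [ 0.4  0.4 -1.3] q6 0.39 rot [-0.01  0.   -0.03] then shift [ 0.05 -0.04  0.6 ]
```

Emit:
jog_arm(delta_pos=[[0.05, -0.04, 0], [0, 0, 0.2], [0, 0, 0], [0, 0, 0]], rotation=[[0, 0, 0], [0, 0, 0], [0, 0, 0], [0, 0, 0]])

```text
time_s: 11.5
tool_pos: [533.2, -31.1, 109.1]
tool_rot: [0.854, 0.521, -0.0, -0.0]
contact_force: [0.4, -0.2, -1.0]
opening: 45.6
```

```bash
python3 h.py 533.1 -31.9 88 63
```

```text
pos [533.2 -31.1 109.1] yaw 62.8 F [ 0.4 -0.2 -1. ] q6 0.39 rot [-0.01 -0.   -0.03] then shift [-0.01  0.01  0.42]
```

Emit:
jog_arm(delta_pos=[[0, 0, 0.2], [0, 0, 0.2], [0, 0, 0], [0, 0, 0]], rotation=[[0, 0, 0], [0, 0, 0], [0, 0, 0], [0, 0, 0]])

```text
time_s: 11.9
tool_pos: [532.7, -31.1, 86.7]
tool_rot: [0.854, 0.521, -0.001, -0.001]
contact_force: [0.2, 0.4, -1.4]
opening: 45.7
```

```bash
python3 h.py 533.1 -31.9 66 63
```

```text
pos [532.7 -31.1  86.7] yaw 62.8 F [ 0.2  0.4 -1.4] q6 0.39 rot [-0.02  0.   -0.03] then shift [-0.01  0.02  0.41]
```

Engaged on the shaft without side force. Further down in small steps.

Emit:
jog_arm(delta_pos=[[0, 0, 0.1], [0, 0, 0.1], [0, 0, 0]], rotation=[[0, 0, 0], [0, 0, 0], [0, 0, 0]])

```text
time_s: 12.2
tool_pos: [532.8, -31.1, 76.0]
tool_rot: [0.854, 0.521, -0.001, -0.001]
contact_force: [0.2, -0.3, -0.6]
opening: 45.8
```

Emit:
jog_arm(delta_pos=[[0, 0, 0.1], [0, 0, 0.12], [0, 0, 0], [0, 0, 0]], rotation=[[0, 0, 0], [0, 0, 0], [0, 0, 0], [0, 0, 0]])

```text
time_s: 12.6
tool_pos: [532.9, -31.1, 64.0]
tool_rot: [0.854, 0.521, -0.001, -0.001]
contact_force: [-0.2, 0.1, -1.6]
opening: 45.8
```

Emit:
jog_arm(delta_pos=[[0, 0, 0], [0, 0, 0], [0, 0, 0], [0, 0, -0.7], [0, 0, -0.8], [0, 0, -0.8], [-0.85, 0.12, 0], [-0.85, 0.12, 0], [-0.85, 0.12, 0], [-0.85, 0.12, 0], [-0.85, 0.12, 0], [0, 0, 0]], rotation=[[0, 0, 0], [0, 0, 0], [0, 0, 0], [0, 0, 0], [0, 0, 0], [0, 0, 0], [0, 0, -0.75], [0, 0, -0.75], [0, 0, -0.75], [0, 0, -0.75], [0, 0, 0], [0, 0, 0]], fingers=62)

```text
time_s: 13.8
tool_pos: [510.2, -248.5, 187.8]
tool_rot: [0.719, 0.695, 0.002, 0.004]
contact_force: [0.7, 0.8, 0.3]
opening: 61.9
```

```bash
python3 h.py 460.7 -239.7 60 87;python3 - <<'E'
from h import *
a=cv2.imread('pics/scene0.png').astype(int)
o,im=snap('scene'); b=im['color'][:,:,::-1].astype(int)
for n,(x,y) in dict(hb=(171,208),hk=(182,287),hy=(190,242),tape=(132,292)).items(): print(n,np.abs(a-b)[y-14:y+14,x-14:x+14].mean().round(1))
cv2.imwrite('pics/s2.png',cv2.resize(im['color'][:,:,::-1][170:320,90:300],None,fx=3,fy=3,interpolation=cv2.INTER_CUBIC))
E
```

```text
pos [ 510.2 -248.5  187.8] yaw 88.1 F [0.7 0.8 0.3] q6 -0.44 rot [0.06 0.02 0.14] then shift [ 0.12 -1.    2.56]
hb 55.4
hk 10.5
hy 19.0
tape 9.0
```

View pics/s2.png

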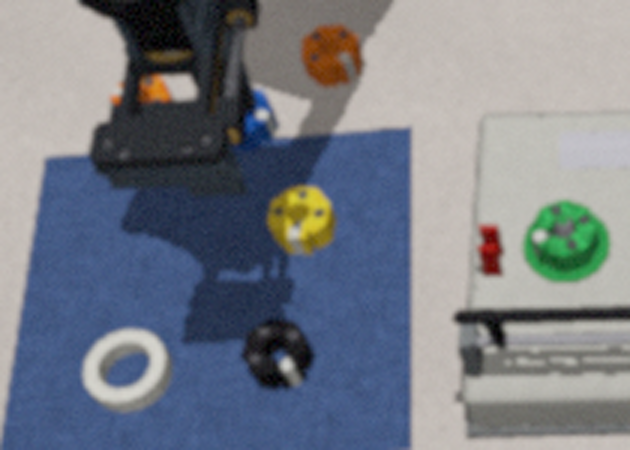

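Emit:
jog_arm(delta_pos=[[0, -0.5, 0], [0.12, -0.5, 0.5], [0, 0, 0.9], [0, 0, 0.9], [0, 0, 0], [0, 0, 0], [0, 0, 0]], rotation=[[0.06, 0.02, 0.14], [0, 0, 0], [0, 0, 0], [0, 0, 0], [0, 0, 0], [0, 0, 0], [0, 0, 0]], fingers=80)

```text
time_s: 14.55
tool_pos: [461.1, -232.9, 74.6]
tool_rot: [0.724, 0.689, 0.002, 0.002]
contact_force: [0.1, -0.3, 0.4]
opening: 80.2
```

```bash
python3 h.py 460.7 -239.7 5 87
```

```text
pos [ 461.1 -232.9   74.6] yaw 87.2 F [ 0.1 -0.3  0.4] q6 -0.45 rot [ 0.04 -0.01  0.02] then shift [-0.14 -0.    1.39]
```

Emit:
jog_arm(delta_pos=[[-0.14, 0, 0.4], [0, 0, 0.6], [0, 0, 0.3], [0, 0, 0], [0, 0, 0]], rotation=[[0.04, 0, 0], [0, 0, 0], [0, 0, 0], [0, 0, 0], [0, 0, 0]])

```text
time_s: 15.05
tool_pos: [471.1, -243.9, 19.5]
tool_rot: [0.724, 0.69, 0.004, 0.011]
contact_force: [-0.4, 0.6, -1.1]
opening: 80.4
```

```bash
python3 h.py 460.7 -239.7 5 87
```

```text
pos [ 471.1 -243.9   19.5] yaw 87.2 F [-0.4  0.6 -1.1] q6 -0.45 rot [0.16 0.06 0.03] then shift [ 0.07 -0.21  0.29]
```

Emit:
jog_arm(delta_pos=[[0.07, -0.21, 0], [0, 0, 0.27], [0, 0, 0], [0, 0, 0]], rotation=[[0.16, 0.06, 0], [0, 0, 0], [0, 0, 0], [0, 0, 0]])

```text
time_s: 15.45
tool_pos: [462.7, -240.8, 11.4]
tool_rot: [0.724, 0.69, 0.0, 0.003]
contact_force: [0.4, -0.6, 0.7]
opening: 80.2
```

```bash
python3 h.py 460.7 -239.7 5 87
```

```text
pos [ 462.7 -240.8   11.4] yaw 87.3 F [ 0.4 -0.6  0.7] q6 -0.45 rot [0.04 0.03 0.03] then shift [ 0.02 -0.04  0.13]
```

Emit:
jog_arm(delta_pos=[[0.02, -0.04, 0.14], [0, 0, 0], [0, 0, 0]], rotation=[[0.04, 0.03, 0], [0, 0, 0], [0, 0, 0]])

```text
time_s: 15.75
tool_pos: [461.2, -240.0, 5.6]
tool_rot: [0.724, 0.69, 0.0, 0.0]
contact_force: [0.5, -0.5, -0.5]
opening: 80.0
```

Emit:
jog_arm(delta_pos=[[0, 0, 0], [0, 0, 0], [0, 0, 0], [0, 0, 0], [0, 0, 0], [0, 0, 0]], rotation=[[0, 0, 0], [0, 0, 0], [0, 0, 0], [0, 0, 0], [0, 0, 0], [0, 0, 0]], fingers=40)

```text
time_s: 16.35
tool_pos: [461.4, -240.1, 5.8]
tool_rot: [0.724, 0.69, 0.0, 0.001]
contact_force: [0.0, 0.2, 0.8]
opening: 46.6
```

Emit:
jog_arm(delta_pos=[[0, 0, -0.5], [0, 0, -0.8], [0, 0, -0.8], [0, 0, -0.5], [0, 0, 0], [0, 0, 0]], rotation=[[0, 0, 0], [0, 0, 0], [0, 0, 0], [0, 0, 0], [0, 0, 0], [0, 0, 0]])

```text
time_s: 16.95
tool_pos: [459.5, -239.2, 138.1]
tool_rot: [0.724, 0.69, -0.001, -0.002]
contact_force: [-0.2, -0.7, -0.9]
opening: 46.6
```

```bash
python3 h.py 548.3 158.6 135 89
```

```text
pos [ 459.5 -239.2  138.1] yaw 87.3 F [-0.2 -0.7 -0.9] q6 -0.45 rot [-0.03 -0.02 -0.22] then shift [7.99 1.64 0.06]
```

Emit:
jog_arm(delta_pos=[[0.9, 0.18, 0], [0.9, 0.18, 0], [0.9, 0.18, 0], [0.9, 0.18, 0], [0.9, 0.18, 0], [0.9, 0.18, 0], [0.9, 0.18, 0], [0.9, 0.18, 0], [0.6, 0.12, 0], [0, 0, 0], [0, 0, 0], [0, 0, 0]], rotation=[[0, 0, -0.1], [0, 0, 0], [0, 0, 0], [0, 0, 0], [0, 0, 0], [0, 0, 0], [0, 0, 0], [0, 0, 0], [0, 0, 0], [0, 0, 0], [0, 0, 0], [0, 0, 0]])

```text
time_s: 18.15
tool_pos: [544.2, 160.1, 114.9]
tool_rot: [0.72, 0.694, -0.015, -0.013]
contact_force: [-0.9, -0.7, -0.2]
opening: 46.1
```

```bash
python3 h.py 548.3 158.6 120 88
```

```text
pos [544.2 160.1 114.9] yaw 87.9 F [-0.9 -0.7 -0.2] q6 0.29 rot [-0.29  0.02 -0.02] then shift [-0.03  0.08 -0.1 ]
```

Emit:
jog_arm(delta_pos=[[0, 0, 0], [-0.03, 0.08, 0], [0, 0, 0], [0, 0, 0]], rotation=[[-0.29, 0.02, 0], [0, 0, 0], [0, 0, 0], [0, 0, 0]])

```text
time_s: 18.55
tool_pos: [547.2, 153.4, 113.4]
tool_rot: [0.722, 0.692, -0.002, -0.0]
contact_force: [-0.5, -0.3, -0.7]
opening: 46.7
```

```bash
python3 h.py 548.3 158.6 90 88
```

```text
pos [547.2 153.4 113.4] yaw 87.5 F [-0.5 -0.3 -0.7] q6 0.3 rot [-0.02  0.02 -0.06] then shift [0.11 0.02 0.47]
```

Emit:
jog_arm(delta_pos=[[0.1, 0.02, 0], [0, 0, 0.1], [0, 0, 0], [0, 0, 0]], rotation=[[0, 0, -0.06], [0, 0, 0], [0, 0, 0], [0, 0, 0]])

```text
time_s: 18.95
tool_pos: [549.3, 158.0, 108.0]
tool_rot: [0.72, 0.694, -0.002, -0.0]
contact_force: [-0.5, 0.7, -2.0]
opening: 46.3
```

```bash
python3 h.py 548.3 158.6 86 88
```

```text
pos [549.3 158.  108. ] yaw 88.0 F [-0.5  0.7 -2. ] q6 0.3 rot [-0.02  0.02 -0.  ] then shift [ 0.01 -0.02  0.44]
```

Emit:
jog_arm(delta_pos=[[0, -0.02, 0.2], [0, 0, 0.2], [0, 0, 0], [0, 0, 0.1], [0, 0, 0]], rotation=[[0, 0, 0], [0, 0, 0], [0, 0, 0], [0, 0, 0], [0, 0, 0]])

```text
time_s: 19.45
tool_pos: [547.3, 158.0, 79.9]
tool_rot: [0.719, 0.695, -0.003, -0.001]
contact_force: [0.6, 0.6, -0.6]
opening: 46.8
```

```bash
python3 h.py 548.3 158.6 66 88
```

```text
pos [547.3 158.   79.9] yaw 88.0 F [ 0.6  0.6 -0.6] q6 0.3 rot [-0.04  0.02  0.  ] then shift [0.01 0.02 0.28]
```

Emit:
jog_arm(delta_pos=[[0, 0, 0.1], [0, 0, 0.1], [0, 0, 0.08], [0, 0, 0], [0, 0, 0]], rotation=[[0, 0, 0], [0, 0, 0], [0, 0, 0], [0, 0, 0], [0, 0, 0]])

```text
time_s: 19.95
tool_pos: [548.0, 158.1, 65.8]
tool_rot: [0.719, 0.695, -0.002, -0.0]
contact_force: [-0.5, -0.4, 0.5]
opening: 46.6
```

Emit:
jog_arm(delta_pos=[[0, 0, 0], [0, 0, 0], [0, 0, 0], [0, 0, -0.8], [0, 0, -0.8], [0, 0, -0.8], [-0.95, 0.1, 0], [-0.95, 0.1, 0], [-0.95, 0.1, 0], [-0.95, 0.1, 0], [-0.95, 0.1, 0], [-0.95, 0.1, 0]], rotation=[[0, 0, 0], [0, 0, 0], [0, 0, 0], [0, 0, 0], [0, 0, 0], [0, 0, 0], [0, 0, 0], [0, 0, 0], [0, 0, 0], [0, 0, 0], [0, 0, 0], [0, 0, 0]], fingers=62)

```text
time_s: 21.15
tool_pos: [571.9, -130.5, 192.1]
tool_rot: [0.715, 0.699, 0.0, 0.001]
contact_force: [1.2, 0.1, 0.4]
opening: 62.0
```

Emit:
jog_arm(delta_pos=[[-0.95, 0.1, 0.3], [-0.6, 0.0, 0.3], [0, 0, 0], [0, 0, 0], [0, 0, 0]], rotation=[[0, 0, 0], [0, 0, 0], [0, 0, 0.75], [0, 0, 0.75], [0, 0, 0]], fingers=80)

```text
time_s: 21.65
tool_pos: [574.8, -218.3, 161.1]
tool_rot: [0.789, 0.614, 0.001, 0.003]
contact_force: [-0.3, 1.0, 0.5]
opening: 80.1
```

```bash
python3 h.py 576.3 -252.7 60 76;python3 - <<'E'
from h import *
t=[]
o,im=snap('scene')
t.append(cv2.resize(im['color'][:,:,::-1][170:320,90:440],(700,300),interpolation=cv2.INTER_CUBIC))
o,im=snap('side')
t.append(cv2.resize(im['color'][:,:,::-1][140:290,230:480],(500,300),interpolation=cv2.INTER_CUBIC)[:, :])
cv2.imwrite('pics/s3.png',np.vstack([t[0],cv2.copyMakeBorder(t[1],0,0,0,200,cv2.BORDER_CONSTANT)]))
E
```

```text
pos [ 574.8 -218.3  161.1] yaw 75.7 F [-0.3  1.   0.5] q6 -0.13 rot [ 0.04  0.02 -0.03] then shift [-0.66  0.2   2.02]
```

View pics/s3.png

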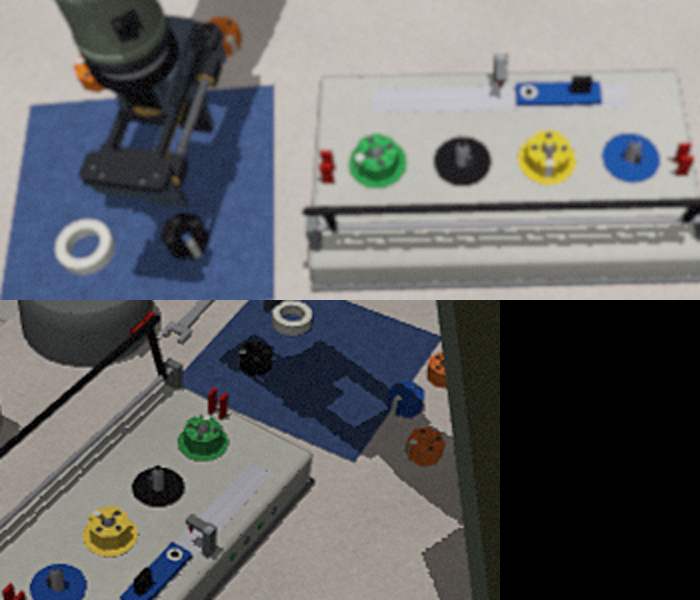

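Emit:
jog_arm(delta_pos=[[-0.66, 0.2, 0], [0, 0, 0.6], [0, 0, 0.6], [0, 0, 0.5], [0, 0, 0], [0, 0, 0], [0, 0, 0]], rotation=[[0, 0, 0], [0, 0, 0], [0, 0, 0], [0, 0, 0], [0, 0, 0], [0, 0, 0], [0, 0, 0]])

```text
time_s: 22.45
tool_pos: [581.3, -251.5, 79.0]
tool_rot: [0.783, 0.622, 0.003, 0.007]
contact_force: [-0.6, 0.6, 0.4]
opening: 80.0
```

```bash
python3 h.py 576.3 -252.7 30 76
```

```text
pos [ 581.3 -251.5   79. ] yaw 76.9 F [-0.6  0.6  0.4] q6 -0.2 rot [0.11 0.03 0.11] then shift [-0.05 -0.09  0.98]
```

Emit:
jog_arm(delta_pos=[[-0.05, -0.09, 0.3], [0, 0, 0.3], [0, 0, 0.3], [0, 0, 0], [0, 0, 0], [0, 0, 0]], rotation=[[0.11, 0.03, 0.11], [0, 0, 0], [0, 0, 0], [0, 0, 0], [0, 0, 0], [0, 0, 0]])

```text
time_s: 23.05
tool_pos: [579.1, -254.6, 36.8]
tool_rot: [0.788, 0.615, 0.002, 0.003]
contact_force: [-0.7, 0.8, -0.2]
opening: 80.2
```

```bash
python3 h.py 576.3 -252.7 5 76
```

```text
pos [ 579.1 -254.6   36.8] yaw 75.9 F [-0.7  0.8 -0.2] q6 -0.19 rot [ 0.05  0.01 -0.01] then shift [ 0.02 -0.06  0.64]
```

Emit:
jog_arm(delta_pos=[[0.02, -0.06, 0.2], [0, 0, 0.2], [0, 0, 0.2], [0, 0, 0], [0, 0, 0]], rotation=[[0.05, 0, 0], [0, 0, 0], [0, 0, 0], [0, 0, 0], [0, 0, 0]])

```text
time_s: 23.55
tool_pos: [576.9, -253.1, 5.4]
tool_rot: [0.788, 0.615, -0.0, 0.001]
contact_force: [0.6, -0.6, 0.0]
opening: 80.1
```

```bash
python3 h.py 576.3 -252.7 5 76
```

```text
pos [ 576.9 -253.1    5.4] yaw 75.9 F [ 0.6 -0.6  0. ] q6 -0.18 rot [ 0.01  0.01 -0.01] then shift [ 0.   -0.01  0.01]
```

Emit:
jog_arm(delta_pos=[[0, 0, 0], [0, 0, 0], [0, 0, 0], [0, 0, 0], [0, 0, 0], [0, 0, 0]], rotation=[[0, 0, 0], [0, 0, 0], [0, 0, 0], [0, 0, 0], [0, 0, 0], [0, 0, 0]], fingers=40)

```text
time_s: 24.15
tool_pos: [577.6, -253.3, 6.2]
tool_rot: [0.788, 0.615, 0.0, 0.002]
contact_force: [-0.1, -0.5, 0.1]
opening: 45.7
```

Emit:
jog_arm(delta_pos=[[0, 0, -0.5], [0, 0, -0.8], [0, 0, -0.8], [0, 0, -0.6], [0, 0, 0], [0, 0, 0]], rotation=[[0, 0, 0], [0, 0, 0], [0, 0, 0], [0, 0, 0], [0, 0, 0], [0, 0, 0]])

```text
time_s: 24.75
tool_pos: [575.6, -252.3, 143.6]
tool_rot: [0.788, 0.615, -0.001, -0.001]
contact_force: [-0.4, 0.3, -1.4]
opening: 45.9
```

```bash
python3 h.py 541 63.9 135 91
```

```text
pos [ 575.6 -252.3  143.6] yaw 75.9 F [-0.4  0.3 -1.4] q6 -0.18 rot [-0.02  0.   -1.88] then shift [ 6.34 -0.58  0.17]
```

Emit:
jog_arm(delta_pos=[[0, 0, 0], [0, 0, 0], [0.9, -0.09, 0], [0.9, -0.09, 0], [0.9, -0.09, 0], [0.9, -0.09, 0], [0.9, -0.09, 0], [0.8, -0.09, 0], [0.5, -0.04, 0], [0, 0, 0], [0, 0, 0], [0, 0, 0]], rotation=[[0, 0, -1], [0, 0, -1], [0, 0, 0], [0, 0, 0], [0, 0, 0], [0, 0, 0], [0, 0, 0], [0, 0, 0], [0, 0, 0], [0, 0, 0], [0, 0, 0], [0, 0, 0]])

```text
time_s: 25.95
tool_pos: [520.7, 45.5, 122.5]
tool_rot: [0.692, 0.722, -0.012, -0.015]
contact_force: [-0.8, -1.7, -0.2]
opening: 45.6
```

```bash
python3 h.py 541 63.9 115 92
```

```text
pos [520.7  45.5 122.5] yaw 92.4 F [-0.8 -1.7 -0.2] q6 0.02 rot [-0.27 -0.03  0.06] then shift [0.35 0.42 0.15]
```

Emit:
jog_arm(delta_pos=[[0.2, 0.2, 0], [0.15, 0.22, 0], [0, 0, 0], [0, 0, 0], [0, 0, 0]], rotation=[[-0.27, -0.03, 0.06], [0, 0, 0], [0, 0, 0], [0, 0, 0], [0, 0, 0]])

```text
time_s: 26.45
tool_pos: [542.4, 59.1, 120.4]
tool_rot: [0.697, 0.717, -0.002, -0.001]
contact_force: [-0.2, -0.2, -0.6]
opening: 45.5
```

```bash
python3 h.py 541 63.9 110 92
```

```text
pos [542.4  59.1 120.4] yaw 91.6 F [-0.2 -0.2 -0.6] q6 0.06 rot [-0.02  0.01 -0.05] then shift [ 0.1  -0.02  0.21]
```

Emit:
jog_arm(delta_pos=[[0.1, -0.03, 0.1], [0, 0, 0.1], [0, 0, 0], [0, 0, 0], [0, 0, 0]], rotation=[[0, 0, -0.05], [0, 0, 0], [0, 0, 0], [0, 0, 0], [0, 0, 0]])

```text
time_s: 26.95
tool_pos: [539.8, 63.6, 109.2]
tool_rot: [0.695, 0.719, -0.002, -0.001]
contact_force: [0.0, -0.2, -1.4]
opening: 45.9
```

```bash
python3 h.py 541 63.9 86 92
```

```text
pos [539.8  63.6 109.2] yaw 92.0 F [ 0.  -0.2 -1.4] q6 0.06 rot [-0.04  0.01  0.  ] then shift [0.   0.02 0.46]
```

Emit:
jog_arm(delta_pos=[[0, 0.02, 0.2], [0, 0, 0.2], [0, 0, 0], [0, 0, 0.1], [0, 0, 0], [0, 0, 0]], rotation=[[-0.04, 0, 0], [0, 0, 0], [0, 0, 0], [0, 0, 0], [0, 0, 0], [0, 0, 0]])

```text
time_s: 27.55
tool_pos: [540.5, 63.5, 81.6]
tool_rot: [0.695, 0.719, -0.001, 0.001]
contact_force: [0.7, -0.2, -1.4]
opening: 45.7
```

```bash
python3 h.py 541 63.9 65 92
```

```text
pos [540.5  63.5  81.6] yaw 92.0 F [ 0.7 -0.2 -1.4] q6 0.06 rot [0.   0.01 0.  ] then shift [0.01 0.01 0.33]
```

Emit:
jog_arm(delta_pos=[[0, 0, 0.1], [0, 0, 0.1], [0, 0, 0.1], [0, 0, 0], [0, 0, 0]], rotation=[[0, 0, 0], [0, 0, 0], [0, 0, 0], [0, 0, 0], [0, 0, 0]])

```text
time_s: 28.05
tool_pos: [541.3, 63.6, 66.1]
tool_rot: [0.695, 0.719, 0.0, 0.001]
contact_force: [-1.2, -1.0, 2.5]
opening: 45.5
```

Emit:
jog_arm(delta_pos=[[0, 0, 0], [0, 0, 0], [0, 0, 0], [0, 0, -0.8], [0, 0, -0.8], [0, 0, -0.8], [-0.88, -0.2, 0], [-0.88, -0.42, 0], [-0.88, -0.42, 0], [-0.88, -0.42, 0], [-0.88, -0.42, 0], [-0.88, -0.42, 0]], rotation=[[0, 0, 0], [0, 0, 0], [0, 0, 0], [0, 0, 0], [0, 0, 0], [0, 0, 0], [0, 0, 0], [0, 0, 0], [0, 0, 0], [0, 0, 0], [0, 0, 0], [0, 0, 0]], fingers=62)

```text
time_s: 29.25
tool_pos: [437.3, -207.7, 192.4]
tool_rot: [0.69, 0.724, 0.002, 0.005]
contact_force: [-0.2, -0.8, 0.3]
opening: 61.8
```

Emit:
jog_arm(delta_pos=[[-0.88, -0.42, 0.1], [-0.88, -0.42, 0.1], [-0.88, -0.42, 0.1], [0, -0.2, 0], [0, 0, 0], [0, 0, 0]], rotation=[[0, 0, 0], [0, 0, 0], [0, 0, 0], [0, 0, 0], [0, 0, 0], [0, 0, 0]], fingers=80)

```text
time_s: 29.85
tool_pos: [366.2, -350.4, 178.0]
tool_rot: [0.693, 0.721, 0.002, 0.007]
contact_force: [1.1, 0.8, 0.4]
opening: 80.1
```

```bash
python3 h.py 358 -281 60 90;python3 - <<'E'
from h import *
o,im=snap('wrist'); np.savez('w5.npz',**im,tp=o['tool_pos'],tr=o['tool_rot'])
cv2.imwrite('pics/w5.png',cv2.resize(im['color'][:,:,::-1],(800,600),interpolation=cv2.INTER_CUBIC)[:450])
E
```

```text
pos [ 366.2 -350.4  178. ] yaw 92.3 F [1.1 0.8 0.4] q6 -0.83 rot [0.09 0.05 0.28] then shift [ 1.39 -0.16  2.36]
```

View pics/w5.png

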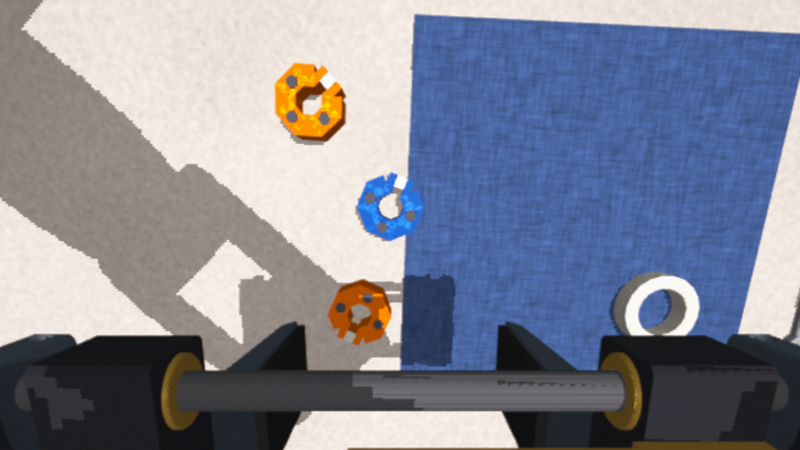

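Run:
```python
from h import *
d=dict(np.load('w5.npz')); o=dict(tool_pos=d['tp'],tool_rot=d['tr'])
f=lambda a:toz(np.array(a)/1.25,26,o,d)
p,s=f((390,207)),f((400,182)); v=s-p; print(p,np.degrees(np.arctan2(v[1],v[0])),np.hypot(*v[:2]))
print(f((310,101)),f((360,311)))
```

```text
[ 358.07887336 -289.88103255   26.        ] 69.6519213478333 19.174098310158683
[ 300.25335186 -220.37647533   26.        ] [ 337.32499528 -369.86137978   26.        ]
```

Emit:
jog_arm(delta_pos=[[0.6, 0, 0], [0.5, 0, 0], [0, 0, 0], [0, 0, 0], [0, 0, 0]], rotation=[[0, 0, 0], [0, 0, -0.95], [0, 0, -0.95], [0, 0, -0.95], [0, 0, 0]], fingers=74)

```text
time_s: 30.4
tool_pos: [368.3, -286.8, 178.6]
tool_rot: [0.526, 0.851, 0.001, 0.008]
contact_force: [-0.6, -0.0, 0.8]
opening: 74.0
```

```bash
python3 h.py 358 -289.9 60 114.7
```

```text
pos [ 368.3 -286.8  178.6] yaw 116.5 F [-0.6 -0.   0.8] q6 -1.16 rot [0.08 0.09 0.23] then shift [ 0.03 -0.21  2.37]
```

Emit:
jog_arm(delta_pos=[[0.03, -0.21, 0.4], [0, 0, 0.5], [0, 0, 0.5], [0, 0, 0.5], [0, 0, 0.4], [0, 0, 0], [0, 0, 0], [0, 0, 0]], rotation=[[0.08, 0.09, 0.23], [0, 0, 0], [0, 0, 0], [0, 0, 0], [0, 0, 0], [0, 0, 0], [0, 0, 0], [0, 0, 0]])

```text
time_s: 31.2
tool_pos: [365.7, -287.1, 63.8]
tool_rot: [0.544, 0.839, 0.0, 0.005]
contact_force: [-0.6, -0.7, 0.3]
opening: 74.0
```

```bash
python3 h.py 358 -289.9 34 114.7
```

```text
pos [ 365.7 -287.1   63.8] yaw 114.1 F [-0.6 -0.7  0.3] q6 -1.11 rot [ 0.04  0.06 -0.08] then shift [ 0.01 -0.16  0.6 ]
```

Emit:
jog_arm(delta_pos=[[0.01, -0.16, 0.2], [0, 0, 0.2], [0, 0, 0.15], [0, 0, 0], [0, 0, 0]], rotation=[[0.04, 0.06, -0.08], [0, 0, 0], [0, 0, 0], [0, 0, 0], [0, 0, 0]])

```text
time_s: 31.7
tool_pos: [359.0, -291.4, 36.2]
tool_rot: [0.54, 0.842, -0.0, 0.002]
contact_force: [0.4, -0.3, 0.4]
opening: 73.8
```

```bash
python3 h.py 358 -289.9 5 114.7
```

```text
pos [ 359.  -291.4   36.2] yaw 114.7 F [ 0.4 -0.3  0.4] q6 -1.14 rot [ 0.01  0.02 -0.  ] then shift [ 0.04 -0.01  0.62]
```

Emit:
jog_arm(delta_pos=[[0.04, -0.01, 0.2], [0, 0, 0.2], [0, 0, 0.2], [0, 0, 0], [0, 0, 0]], rotation=[[0, 0, 0], [0, 0, 0], [0, 0, 0], [0, 0, 0], [0, 0, 0]])

```text
time_s: 32.2
tool_pos: [357.7, -289.6, 3.3]
tool_rot: [0.54, 0.842, -0.0, 0.002]
contact_force: [-0.2, -0.4, -0.7]
opening: 74.2
```

Emit:
jog_arm(delta_pos=[[0, 0, 0], [0, 0, 0], [0, 0, 0], [0, 0, 0], [0, 0, 0], [0, 0, 0]], rotation=[[0, 0, 0], [0, 0, 0], [0, 0, 0], [0, 0, 0], [0, 0, 0], [0, 0, 0]], fingers=40)

```text
time_s: 32.8
tool_pos: [358.3, -290.0, 4.0]
tool_rot: [0.54, 0.842, -0.0, 0.002]
contact_force: [0.8, 0.4, -1.3]
opening: 45.8
```

Emit:
jog_arm(delta_pos=[[0, 0, -0.5], [0, 0, -0.8], [0, 0, -0.8], [0, 0, -0.6], [0, 0, 0], [0, 0, 0]], rotation=[[0, 0, 0], [0, 0, 0], [0, 0, 0], [0, 0, 0], [0, 0, 0], [0, 0, 0]])

```text
time_s: 33.4
tool_pos: [356.5, -288.6, 142.7]
tool_rot: [0.54, 0.842, 0.0, 0.0]
contact_force: [1.2, 1.0, -1.8]
opening: 45.9
```

```bash
python3 h.py 555.6 253.2 140 80
```

```text
pos [ 356.5 -288.6  142.7] yaw 114.7 F [ 1.2  1.  -1.8] q6 -1.14 rot [0.   0.   4.33] then shift [11.36  2.04  0.05]
```

Emit:
jog_arm(delta_pos=[[0, 0, -0.2], [0, 0, 0], [0, 0, 0], [0, 0, 0], [0, 0, 0], [0.9, 0.16, -0.03], [0.9, 0.16, -0.03], [0.9, 0.16, -0.03], [0.9, 0.16, -0.03], [0.9, 0.16, -0.03], [0.9, 0.16, -0.03]], rotation=[[0, 0, 0.87], [0, 0, 0.87], [0, 0, 0.87], [0, 0, 0.87], [0, 0, 0.87], [0, 0, 0], [0, 0, 0], [0, 0, 0], [0, 0, 0], [0, 0, 0], [0, 0, 0]])

```text
time_s: 34.5
tool_pos: [451.4, -25.8, 144.9]
tool_rot: [0.779, 0.627, -0.007, -0.015]
contact_force: [0.9, -0.6, -1.0]
opening: 45.8
```

```bash
python3 h.py 555.6 253.2 140 80
```

```text
pos [451.4 -25.8 144.9] yaw 77.6 F [ 0.9 -0.6 -1. ] q6 0.12 rot [-0.23 -0.06 -0.3 ] then shift [5.86 1.08 0.1 ]
```

Emit:
jog_arm(delta_pos=[[0.9, 0.15, -0.05], [0.9, 0.15, -0.05], [0.9, 0.15, -0.05], [0.9, 0.15, -0.05], [0.9, 0.2, -0.05], [0.6, 0.2, 0], [0, 0, 0], [0, 0, 0], [0, 0, 0]], rotation=[[-0.23, -0.06, -0.3], [0, 0, 0], [0, 0, 0], [0, 0, 0], [0, 0, 0], [0, 0, 0], [0, 0, 0], [0, 0, 0], [0, 0, 0]])

```text
time_s: 35.4
tool_pos: [540.8, 230.4, 138.2]
tool_rot: [0.763, 0.647, -0.013, -0.005]
contact_force: [-0.1, -0.8, -1.4]
opening: 45.5
```

```bash
python3 h.py 555.6 253.2 125 80
```

```text
pos [540.8 230.4 138.2] yaw 80.6 F [-0.1 -0.8 -1.4] q6 0.55 rot [-0.18  0.09  0.08] then shift [0.5  0.21 0.26]
```

Emit:
jog_arm(delta_pos=[[0.25, 0.1, 0.1], [0.25, 0.1, 0.1], [0, 0, 0], [0, 0, 0], [0, 0, 0]], rotation=[[-0.18, 0.09, 0.08], [0, 0, 0], [0, 0, 0], [0, 0, 0], [0, 0, 0]])

```text
time_s: 35.9
tool_pos: [553.3, 248.8, 126.0]
tool_rot: [0.768, 0.641, -0.003, -0.0]
contact_force: [-0.2, 0.5, -1.1]
opening: 45.7
```

```bash
python3 h.py 555.6 253.2 108 80
python3 - <<'E'
from h import *
o,im=snap('scene'); a=im['color'][:,:,::-1][190:310,235:455]
o,im=snap('side'); b=im['color'][:,:,::-1][170:330,190:400]
cv2.imwrite('pics/s4.png',np.vstack([cv2.resize(a,(660,360),interpolation=cv2.INTER_CUBIC),cv2.resize(b,(315,240),interpolation=cv2.INTER_CUBIC).repeat(1,0) if 0 else cv2.copyMakeBorder(cv2.resize(b,(315,240),interpolation=cv2.INTER_CUBIC),0,0,0,345,cv2.BORDER_CONSTANT)]))
E
```

```text
pos [553.3 248.8 126. ] yaw 79.7 F [-0.2  0.5 -1.1] q6 0.59 rot [-0.03  0.04 -0.04] then shift [0.1  0.03 0.36]
```

View pics/s4.png

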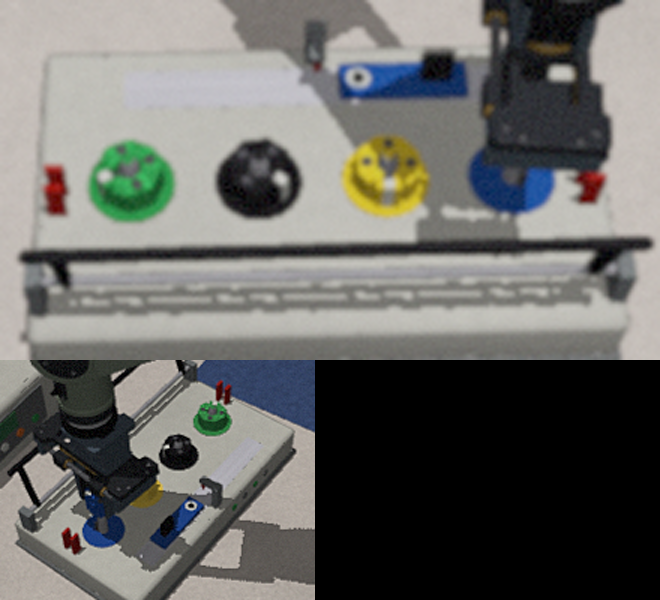

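Green, black and yellow are home; the blue head is held over its shaft (12 pictures so far).

Emit:
jog_arm(delta_pos=[[0.1, 0.03, 0.1], [0, 0, 0.15], [0, 0, 0], [0, 0, 0], [0, 0, 0]], rotation=[[0, 0.04, -0.04], [0, 0, 0], [0, 0, 0], [0, 0, 0], [0, 0, 0]])

```text
time_s: 36.5
tool_pos: [555.7, 253.4, 112.6]
tool_rot: [0.766, 0.643, -0.001, -0.002]
contact_force: [0.0, -0.6, -0.7]
opening: 46.2
```

```bash
python3 h.py 555.6 253.2 85 80
```

```text
pos [555.7 253.4 112.6] yaw 80.0 F [ 0.  -0.6 -0.7] q6 0.58 rot [-0.03 -0.01  0.  ] then shift [-0.   -0.    0.55]
```

Emit:
jog_arm(delta_pos=[[0, 0, 0.2], [0, 0, 0.2], [0, 0, 0.1], [0, 0, 0], [0, 0, 0]], rotation=[[-0.03, 0, 0], [0, 0, 0], [0, 0, 0], [0, 0, 0], [0, 0, 0]])

```text
time_s: 37.0
tool_pos: [555.2, 253.4, 84.9]
tool_rot: [0.766, 0.643, 0.0, -0.0]
contact_force: [0.0, 0.2, -0.3]
opening: 45.6
```

```bash
python3 h.py 555.6 253.2 75 80
```

```text
pos [555.2 253.4  84.9] yaw 80.0 F [ 0.   0.2 -0.3] q6 0.58 rot [-0.   -0.    0.01] then shift [-0.    0.01  0.2 ]
```

Emit:
jog_arm(delta_pos=[[0, 0, 0.1], [0, 0, 0.1], [0, 0, 0], [0, 0, 0]], rotation=[[0, 0, 0], [0, 0, 0], [0, 0, 0], [0, 0, 0]])

```text
time_s: 37.4
tool_pos: [555.6, 253.5, 74.4]
tool_rot: [0.766, 0.643, 0.001, -0.0]
contact_force: [-0.4, -0.2, -0.8]
opening: 45.7
```

Emit:
jog_arm(delta_pos=[[0, 0, 0.1], [0, 0, 0.1], [0, 0, 0], [0, 0, 0]], rotation=[[0, 0, 0], [0, 0, 0], [0, 0, 0], [0, 0, 0]])

```text
time_s: 37.8
tool_pos: [556.0, 253.6, 63.9]
tool_rot: [0.766, 0.643, 0.001, -0.0]
contact_force: [-0.1, 0.0, -1.1]
opening: 45.8
```

Emit:
jog_arm(delta_pos=[[0, 0, 0], [0, 0, 0], [0, 0, 0], [0, 0, -0.6], [0, 0, -0.7], [0, 0, -0.7], [-0.4, -0.9, 0], [-0.4, -0.9, 0], [0, 0, 0], [0, 0, 0], [0, 0, 0]], rotation=[[0, 0, 0], [0, 0, 0], [0, 0, 0], [0, 0, 0], [0, 0, 0], [0, 0, 0], [0, 0, 0], [0, 0, 0], [0, 0, -0.7], [0, 0, 0], [0, 0, 0]], fingers=62)

```text
time_s: 38.9
tool_pos: [458.6, 229.4, 169.4]
tool_rot: [0.733, 0.68, 0.004, 0.001]
contact_force: [0.2, 0.0, 0.0]
opening: 62.0
```

```bash
python3 h.py 466.9 208 110 85.6
python3 - <<'E'
from h import *
d=dict(np.load('w2.npz')); c=d['color'][:,:,::-1]
t=cv2.resize(c[170:250,180:380],(800,320),interpolation=cv2.INTER_CUBIC)
o,im=snap('scene'); np.savez('sc.npz',**im)
b=cv2.resize(im['color'][:,:,::-1][195:265,320:440],(480,280),interpolation=cv2.INTER_CUBIC)
cv2.imwrite('pics/n.png',np.vstack([t,cv2.copyMakeBorder(b,0,0,0,320,cv2.BORDER_CONSTANT)]))
E
```

```text
pos [458.6 229.4 169.4] yaw 85.7 F [0.2 0.  0. ] q6 0.52 rot [ 0.04 -0.03  0.01] then shift [-0.41  0.2   1.19]
```

View pics/n.png

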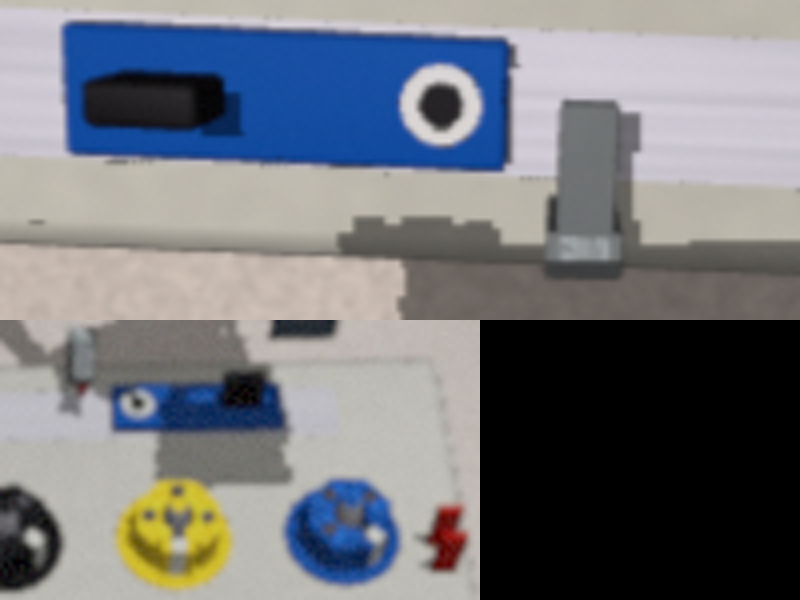

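```bash
cat >> h.py <<'E'
def deck(p):
    a=np.radians(-4.43); d=np.array(p)[:2]-[544.6,111.2]; return np.array([d@[np.cos(a),np.sin(a)],d@[-np.sin(a),np.cos(a)]]).round(1)
E
python3 - <<'E'
from h import *
d=dict(np.load('w2.npz')); o=dict(tool_pos=d['tp'],tool_rot=d['tr'])
print('mark',deck(toz((290.25,196.5),72,o,d)))
for px in [(180+589/4,170+103/4),(180+587/4,170+160/4),(180+585/4,170+235/4)]: print('arm z106',deck(toz(px,106,o,d)))
s=dict(np.load('sc.npz')); print('needle scene',deck(toz((340.3,212.5),78,None,s)),'mark scene',deck(toz((320+137/4,195+83/4),72,None,s)))
o,im=snap('side'); b=im['color'][:,:,::-1]; hsv=cv2.cvtColor(b,cv2.COLOR_BGR2HSV)
m=((hsv[...,0]<8)|(hsv[...,0]>172))&(hsv[...,1]>120)&(hsv[...,2]>50); ys,xs=np.nonzero(m[235:290,290:380]); print(xs+290,ys+235)
im=bot.get_image('scene');hsv=cv2.cvtColor(im['color'],cv2.COLOR_RGB2HSV);m=((hsv[...,0]<8)|(hsv[...,0]>172))&(hsv[...,1]>120)&(hsv[...,2]>50); ys,xs=np.nonzero(m[195:225,325:360]); print(xs+325,ys+195)
E
```

```text
mark [-86.   31.9]
arm z106 [-80.7  -0.3]
arm z106 [-92.1  -0.4]
arm z106 [-107.5   -0.7]
needle scene [-89.1   0. ] mark scene [-83.2  32.4]
[] []
[] []
```

Emit:
jog_arm(delta_pos=[[-0.39, 0.2, 0.3], [0, 0, 0.4], [0, 0, 0.4], [0, 0, 0], [0, 0, 0], [0, 0, 0]], rotation=[[0.04, -0.03, 0], [0, 0, 0], [0, 0, 0], [0, 0, 0], [0, 0, 0], [0, 0, 0]], fingers=50)

```text
time_s: 39.65
tool_pos: [473.5, 210.4, 112.7]
tool_rot: [0.735, 0.678, 0.001, 0.001]
contact_force: [-0.4, -0.1, -0.3]
opening: 50.0
```

```bash
python3 h.py 467 209.4 80 85.6
```

```text
pos [473.5 210.4 112.7] yaw 85.4 F [-0.4 -0.1 -0.3] q6 0.48 rot [ 0.02 -0.01 -0.02] then shift [-0.03 -0.13  0.65]
```

Emit:
jog_arm(delta_pos=[[-0.03, -0.12, 0.2], [0, 0, 0.2], [0, 0, 0.2], [0, 0, 0], [0, 0, 0]], rotation=[[0.02, 0, 0], [0, 0, 0], [0, 0, 0], [0, 0, 0], [0, 0, 0]])

```text
time_s: 40.15
tool_pos: [467.8, 210.1, 81.8]
tool_rot: [0.735, 0.678, 0.002, -0.0]
contact_force: [-0.2, 0.3, 0.5]
opening: 50.2
```

```bash
python3 h.py 467 209.4 80 85.6
```

```text
pos [467.8 210.1  81.8] yaw 85.4 F [-0.2  0.3  0.5] q6 0.48 rot [ 0.02 -0.02 -0.02] then shift [-0.02 -0.02  0.04]
```

Emit:
jog_arm(delta_pos=[[0, -0.015, 0], [0, 0, 0], [0, 0, 0], [0, 0, 0], [0, 0, 0], [0, 0, 0], [0, 0, 0], [0, 0, 0], [0, 0, 0]], rotation=[[0, 0, -0.02], [0, 0, 0], [0, 0, 0], [0, 0, 0], [0, 0, 0], [0, 0, 0], [0, 0, 0], [0, 0, 0], [0, 0, 0]], fingers=5)

```text
time_s: 41.05
tool_pos: [466.3, 210.5, 82.6]
tool_rot: [0.734, 0.679, 0.002, -0.001]
contact_force: [-1.1, 0.1, 0.6]
opening: 9.5
```

Emit:
jog_arm(delta_pos=[[-0.15, 0, 0], [-0.15, 0, 0], [-0.15, 0, 0], [-0.15, 0, 0], [0, 0, 0], [0, 0, 0], [0, 0, 0]], rotation=[[0, 0, 0], [0, 0, 0], [0, 0, 0], [0, 0, 0], [0, 0, 0], [0, 0, 0], [0, 0, 0]])

```text
time_s: 41.75
tool_pos: [463.7, 177.7, 82.6]
tool_rot: [0.734, 0.679, 0.002, -0.001]
contact_force: [-0.6, 1.1, 0.2]
opening: 9.7
```

```bash
python3 h.py 464.4 177.1 80 85.6; python3 -c "
from h import *
s=bot.get_image('scene'); np.savez('sc2.npz',**s)
b=s['color']; h=cv2.cvtColor(b,cv2.COLOR_RGB2HSV)[...]
"
```

```text
pos [463.7 177.7  82.6] yaw 85.5 F [-0.6  1.1  0.2] q6 0.42 rot [ 0.01 -0.03 -0.01] then shift [-0.01  0.01  0.05]
```

Emit:
jog_arm(delta_pos=[[0, 0, 0], [0, 0, 0], [0, 0, 0], [0, 0, -0.6], [0, 0, -0.7], [0, 0, -0.5], [0, 0, 0], [0, 0, 0], [0, 0, 0], [0, 0, 0], [0, 0, 0], [0, 0, 0]], rotation=[[0, 0, 0], [0, 0, 0], [0, 0, 0], [0, 0, 0], [0, 0, 0], [0, 0, 0], [0, 0, -1], [0, 0, -1], [0, 0, -1], [0, 0, -1], [0, 0, -1], [0, 0, -1]], fingers=40)

```text
time_s: 43.0
tool_pos: [466.9, 177.6, 177.1]
tool_rot: [0.378, 0.926, 0.003, 0.004]
contact_force: [0.9, 0.1, 0.3]
opening: 39.8
```

Emit:
jog_arm(delta_pos=[[0, 0, 0], [0, 0, 0], [0, 0, 0], [0, 0, 0], [0, 0, 0], [-0.75, -0.3, 0], [-0.75, -0.3, 0], [-0.75, -0.3, 0], [-0.75, -0.3, 0], [0, 0, 0], [0, 0, 0]], rotation=[[0, 0, -1], [0, 0, -1], [0, 0, -1], [0, 0, -1], [0, 0, -1], [0, 0, 0], [0, 0, 0], [0, 0, 0], [0, 0, 0], [0, 0, 0], [0, 0, 0]])

```text
time_s: 44.1
tool_pos: [620.3, 109.1, 178.0]
tool_rot: [0.019, 1.0, 0.0, 0.007]
contact_force: [-0.4, 0.0, -0.1]
opening: 39.8
```

```bash
python3 h.py 604.4 106.6 160 175.6
python3 - <<'E'
from h import *
o,im=snap('wrist'); np.savez('w6.npz',**im,tp=o['tool_pos'],tr=o['tool_rot'])
c=im['color'][:,:,::-1]
r,e=cam(o,im); f=240/np.tan(np.radians(im['vertical_fov'])/2)
a=np.radians(-4.43); p=np.array([544.6-85*np.cos(a),111.2-85*np.sin(a),72]); q=(p-e)@r; u,v=im['cx']-f*q[0]/q[2],im['cy']+f*q[1]/q[2]; print(u,v)
u,v=int(u),int(v); x0,y0=max(u-100,0),max(v-75,0); print(x0,y0)
cv2.imwrite('pics/w6.png',cv2.resize(c[y0:y0+150,x0:x0+200],(800,600),interpolation=cv2.INTER_CUBIC))
E
```

```text
pos [620.3 109.1 178. ] yaw 177.8 F [-0.4  0.  -0.1] q6 -1.37 rot [0.01 0.1  0.27] then shift [ 0.31 -0.07  0.36]
323.6501844914419 21.66995659645167
223 0
```

View pics/w6.png

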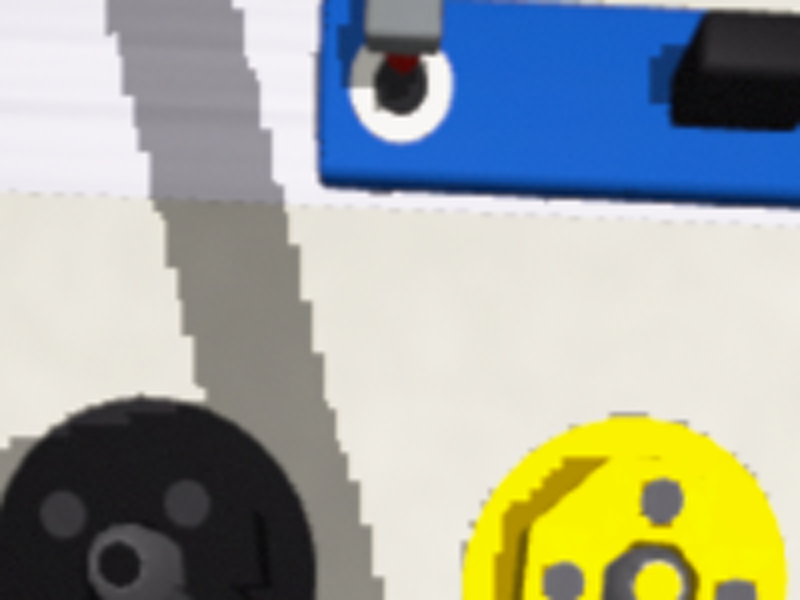

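Run:
```python
from h import *
d=dict(np.load('w6.npz')); o=dict(tool_pos=d['tp'],tool_rot=d['tr'])
print(deck(toz((223+401/4,85/4),72,o,d)),deck(toz((223+404/4,71/4),78,o,d)))
a=np.radians(-4.43)
W=lambda x,y:(544.6+x*np.cos(a)-y*np.sin(a),111.2+x*np.sin(a)+y*np.cos(a))
for g in (1.8,1.9,2.0,2.1): print(g,np.round(W(95-80*np.cos(g),0),1),60+32.5+80*np.sin(g))
# gate bar in scene: fit angle from bar pixel
s=dict(np.load('sc.npz')); r,e=cam(None,s); f=240/np.tan(np.radians(s['vertical_fov'])/2)
for g in (1.8,1.9,2.0,2.1):
    for y in (-100,100):
        q=(np.array([*W(95-80*np.cos(g),y),92.5+80*np.sin(g)])-e)@r; print(g,y,s['cx']-f*q[0]/q[2],s['cy']+f*q[1]/q[2])
c=s['color'][:,:,::-1]; v=c[255:290,:].sum(2)
for y in (270,): print([ (x,[int(k)+255 for k in np.nonzero(v[:,x]<120)[0]]) for x in (290,310,330,350,370,390,400)])
```

```text
[-85.3  -0.3] [-85.4   0.2]
1.8 [657.4 102.5] 170.4078104702556
1.9 [665.1 101.9] 168.20400701499315
2.0 [672.5 101.3] 165.24379414605454
2.1 [679.6 100.7] 161.55674933190988
1.8 -100 295.2628533981714 272.66675231238094
1.8 100 398.5986378101194 270.13323813548914
1.9 -100 295.3115946548472 276.74981256369915
1.9 100 398.8890094944999 274.19151321831254
2.0 -100 295.3778831899122 280.90855598514725
2.0 100 399.1114690518615 278.3271576952928
2.1 -100 295.46096730857084 285.0911680499806
2.1 100 399.26292209088354 282.48870158339395
[(290, [274, 275]), (310, [255, 256, 274]), (330, [257, 258, 273, 274]), (350, [273]), (370, [272, 273]), (390, [273]), (400, [271, 272])]
```

Emit:
jog_arm(delta_pos=[[0, 0, -0.6], [0, 0, -0.6], [0, 0, 0], [0, 0, 0], [0, 0, 0], [0, 0, 0], [0, 0, 0], [0, 0, 0], [0, 0, 0], [0, 0, 0], [0, 0, 0], [0, 0, 0]], rotation=[[0, 0, 0.9], [0, 0, 0.96], [0, 0, 0.96], [0, 0, 0.96], [0, 0, 0.96], [0, 0, 0.96], [0, 0, 0.96], [0, 0, 0.96], [0, 0, 0.96], [0, 0, 0.96], [0, 0, 0.96], [0, 0, 0.96]], fingers=50)

```text
time_s: 45.35
tool_pos: [602.4, 118.3, 242.9]
tool_rot: [0.748, 0.664, 0.003, 0.003]
contact_force: [0.7, -0.5, -0.3]
opening: 50.2
```

```bash
python3 h.py 659.7 102.3 205 85.6
```

```text
pos [602.4 118.3 242.9] yaw 83.2 F [ 0.7 -0.5 -0.3] q6 0.29 rot [ 0.06 -0.01 -0.3 ] then shift [-0.23  1.17  0.76]
```

Emit:
jog_arm(delta_pos=[[0, 0, 0], [-0.12, 0.6, 0], [-0.11, 0.57, 0.2], [0, 0, 0.2], [0, 0, 0], [0, 0, 0], [0, 0, 0]], rotation=[[0.06, 0, -0.3], [0, 0, 0], [0, 0, 0], [0, 0, 0], [0, 0, 0], [0, 0, 0], [0, 0, 0]])

```text
time_s: 46.05
tool_pos: [651.8, 107.8, 224.9]
tool_rot: [0.731, 0.682, -0.001, -0.002]
contact_force: [0.5, 0.1, -0.3]
opening: 49.9
```

```bash
python3 h.py 659.7 102.3 150 85.6;  python3 - <<'E'
from h import *
o,im=snap('scene'); a=im['color'][:,:,::-1][130:310,235:475]
cv2.imwrite('pics/g1.png',cv2.resize(a,(720,540),interpolation=cv2.INTER_CUBIC))
E
```

```text
pos [651.8 107.8 224.9] yaw 86.1 F [ 0.5  0.1 -0.3] q6 0.21 rot [-0.02 -0.01  0.06] then shift [-0.1   0.17  1.5 ]
```

View pics/g1.png

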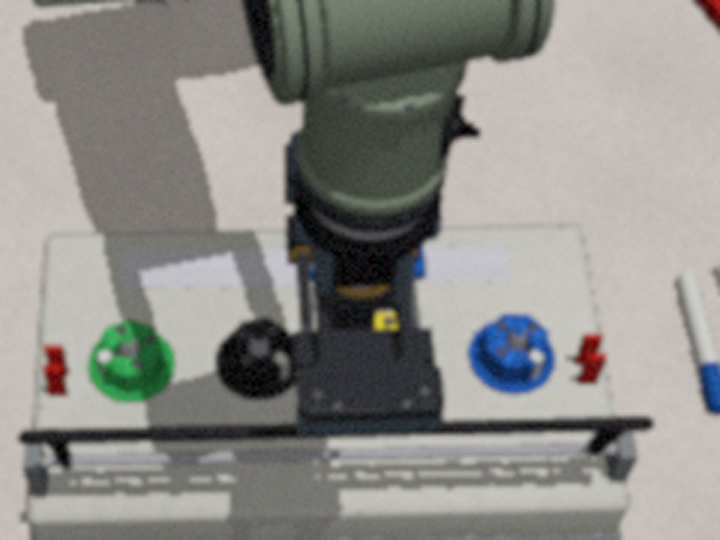

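Emit:
jog_arm(delta_pos=[[-0.1, 0.17, 0.1], [0, 0, 0.2], [0, 0, 0.1], [0, 0, 0], [0, 0, 0]], rotation=[[0, 0, 0.06], [0, 0, 0], [0, 0, 0], [0, 0, 0], [0, 0, 0]])

```text
time_s: 46.6
tool_pos: [659.9, 102.0, 204.3]
tool_rot: [0.734, 0.679, 0.0, -0.001]
contact_force: [1.1, 0.2, -0.6]
opening: 49.8
```

```bash
python3 h.py 660 102.3 152 85.6
```

```text
pos [659.9 102.  204.3] yaw 85.6 F [ 1.1  0.2 -0.6] q6 0.21 rot [-0.02 -0.01 -0.01] then shift [0.01 0.   1.05]
```

Emit:
jog_arm(delta_pos=[[0, 0, 0.2], [0, 0, 0.2], [0, 0, 0.2], [0, 0, 0.2], [0, 0, 0.2], [0, 0, 0], [0, 0, 0]], rotation=[[0, 0, 0], [0, 0, 0], [0, 0, 0], [0, 0, 0], [0, 0, 0], [0, 0, 0], [0, 0, 0]])

```text
time_s: 47.3
tool_pos: [659.0, 102.1, 148.6]
tool_rot: [0.734, 0.679, -0.001, -0.002]
contact_force: [0.5, 0.5, -0.2]
opening: 50.1
```

Emit:
jog_arm(delta_pos=[[0, 0, 0], [0, 0, 0], [0, 0, 0], [0, 0, 0], [0, 0, 0]], rotation=[[0, 0, 0], [0, 0, 0], [0, 0, 0], [0, 0, 0], [0, 0, 0]], fingers=18)

```text
time_s: 47.8
tool_pos: [660.1, 102.3, 150.4]
tool_rot: [0.734, 0.679, 0.0, -0.001]
contact_force: [-0.0, -0.5, -0.0]
opening: 17.8
```

```bash
python3 h.py 660 102.3 152 85.6
cat > arc.py <<'E'
from h import *
a=np.radians(-4.43)
for g in np.arange(1.8,-.01,-.15): x=95-80*np.cos(g); print(round(g,2),'deckx',x.round(1),'world',np.round([544.6+x*np.cos(a),111.2+x*np.sin(a)],1),'barz',(92.5+80*np.sin(g)).round(1))
E
python3 arc.py
```

```text
pos [660.1 102.3 150.4] yaw 85.6 F [-0.  -0.5 -0. ] q6 0.21 rot [-0.01 -0.02 -0.  ] then shift [-0.   -0.   -0.03]
1.8 deckx 113.2 world [657.4 102.5] barz 170.4
1.65 deckx 101.3 world [645.6 103.4] barz 172.2
1.5 deckx 89.3 world [633.7 104.3] barz 172.3
1.35 deckx 77.5 world [621.8 105.2] barz 170.6
1.2 deckx 66.0 world [610.4 106.1] barz 167.1
1.05 deckx 55.2 world [599.6 106.9] barz 161.9
0.9 deckx 45.3 world [589.7 107.7] barz 155.2
0.75 deckx 36.5 world [581.  108.4] barz 147.0
0.6 deckx 29.0 world [573.5 109. ] barz 137.7
0.45 deckx 23.0 world [567.5 109.4] barz 127.3
0.3 deckx 18.6 world [563.1 109.8] barz 116.1
0.15 deckx 15.9 world [560.5 110. ] barz 104.5
0.0 deckx 15.0 world [559.6 110. ] barz 92.5
```

Emit:
jog_arm(delta_pos=[[0, -0.2, 0], [0, -0.2, 0], [0, -0.2, 0], [0, -0.2, 0], [0, -0.2, 0], [0, 0, 0], [0, 0, 0]], rotation=[[0, 0, 0], [0, 0, 0], [0, 0, 0], [0, 0, 0], [0, 0, 0], [0, 0, 0], [0, 0, 0]])

```text
time_s: 48.5
tool_pos: [605.9, 106.5, 151.2]
tool_rot: [0.734, 0.679, 0.002, 0.0]
contact_force: [2.5, 0.5, -0.8]
opening: 18.3
```

```bash
python3 h.py 600 107 143 85.6;python3 - <<'E'
from h import *
o,im=snap('scene');v=im['color'].sum(2); print([(x,[int(k)+220 for k in np.nonzero(v[220:300,x]<130)[0]]) for x in (260,300,380,395,420)])
E
```

```text
pos [605.9 106.5 151.2] yaw 85.6 F [ 2.5  0.5 -0.8] q6 0.23 rot [ 0.02 -0.02 -0.  ] then shift [ 0.   -0.12  0.16]
[(260, [253, 254]), (300, [251, 252, 253]), (380, [251]), (395, [248, 249, 250, 251]), (420, [249, 250])]
```

Emit:
jog_arm(delta_pos=[[0, -0.13, 0.06], [0, -0.12, 0.07], [0, -0.1, 0.08], [0, -0.1, 0.09], [0, -0.08, 0.09], [0, -0.08, 0.1], [0, 0, 0], [0, 0, 0]], rotation=[[0, 0, 0], [0, 0, 0], [0, 0, 0], [0, 0, 0], [0, 0, 0], [0, 0, 0], [0, 0, 0], [0, 0, 0]])

```text
time_s: 49.35
tool_pos: [573.2, 109.2, 123.8]
tool_rot: [0.734, 0.679, 0.001, -0.0]
contact_force: [0.1, -0.6, -0.1]
opening: 17.6
```

```bash
python3 h.py 567 109.2 115 85.6
```

```text
pos [573.2 109.2 123.8] yaw 85.6 F [ 0.1 -0.6 -0.1] q6 0.24 rot [ 0.01 -0.02 -0.  ] then shift [-0.01 -0.12  0.18]
```

Emit:
jog_arm(delta_pos=[[0, 0.05, -0.3], [0, 0, -0.4], [0, 0, -0.4], [0, 0, 0], [0, 0, 0]], rotation=[[0, 0, 0], [0, 0, 0], [0, 0, 0], [0, 0, 0], [0, 0, 0]])

```text
time_s: 49.85
tool_pos: [574.6, 108.5, 178.7]
tool_rot: [0.734, 0.679, -0.001, -0.002]
contact_force: [-0.3, -0.8, -0.9]
opening: 17.9
```

Emit:
jog_arm(delta_pos=[[0, -0.05, 0], [0, 0, 0], [0, 0, 0], [0, 0, 0], [0, 0, 0]], rotation=[[0, 0, 0], [0, 0, 0], [0, 0, 0], [0, 0, 0], [0, 0, 0]], fingers=0)

```text
time_s: 50.35
tool_pos: [569.8, 108.4, 175.0]
tool_rot: [0.734, 0.679, -0.004, -0.004]
contact_force: [0.1, -0.3, -1.0]
opening: 0.7
```

```bash
python3 h.py 571 109.2 150 85.6;python3 - <<'E'
from h import *
o,im=snap('scene');v=im['color'].sum(2); print([(x,[int(k)+200 for k in np.nonzero(v[200:300,x]<130)[0]]) for x in (260,300,380,395,420)])
s=dict(np.load('sc.npz')); r,e=cam(None,s); f=240/np.tan(np.radians(s['vertical_fov'])/2);a=np.radians(-4.43)
W=lambda x,y:(544.6+x*np.cos(a)-y*np.sin(a),111.2+x*np.sin(a)+y*np.cos(a))
for g in (0,.3,.5,.7,.9,1.2,1.8):
        q=(np.array([*W(95-80*np.cos(g),-100),92.5+80*np.sin(g)])-e)@r; print(g,s['cx']-f*q[0]/q[2],s['cy']+f*q[1]/q[2])
E
```

```text
pos [569.8 108.4 175. ] yaw 85.6 F [ 0.1 -0.3 -1. ] q6 0.24 rot [-0.07  0.   -0.  ] then shift [0.02 0.02 0.5 ]
[(260, [245]), (300, [243, 244, 245]), (380, [243]), (395, [242, 243, 244, 245, 248]), (420, [241, 242])]
0 296.8617978699673 249.15131153005382
0.3 296.4056050268192 244.9811267929465
0.5 296.112710953628 243.92795900471927
0.7 295.8427480819165 244.38741671196755
0.9 295.6079518013641 246.41326939133344
1.2 295.3471857673847 252.3390268002893
1.8 295.2628533981714 272.66675231238094
```

Emit:
jog_arm(delta_pos=[[0, 0, 0.2], [0, 0, 0.2], [0, 0, 0.2], [0, -0.02, 0.2], [0, -0.02, 0.2], [0, -0.03, 0.2], [0, 0, 0], [0, 0, 0]], rotation=[[-0.07, 0, 0], [0, 0, 0], [0, 0, 0], [0, 0, 0], [0, 0, 0], [0, 0, 0], [0, 0, 0], [0, 0, 0]])

```text
time_s: 51.2
tool_pos: [565.6, 108.8, 110.3]
tool_rot: [0.734, 0.679, -0.001, -0.001]
contact_force: [0.5, 0.1, 0.4]
opening: 0.8
```

```bash
python3 h.py 562 109.8 98 85.6
```

```text
pos [565.6 108.8 110.3] yaw 85.6 F [0.5 0.1 0.4] q6 0.25 rot [-0.02  0.   -0.01] then shift [ 0.02 -0.07  0.25]
```

Emit:
jog_arm(delta_pos=[[0, -0.03, 0.1], [0, -0.03, 0.1], [0, 0, 0.06], [0, 0, 0]], rotation=[[0, 0, 0], [0, 0, 0], [0, 0, 0], [0, 0, 0]])

```text
time_s: 51.6
tool_pos: [563.8, 109.1, 97.7]
tool_rot: [0.734, 0.679, 0.001, 0.0]
contact_force: [-0.6, 0.4, 2.5]
opening: 0.4
```

```bash
python3 h.py 562 109.8 95 85.6;python3 - <<'E'
from h import *
o,im=snap('scene');v=im['color'].sum(2); print([(x,[int(k)+200 for k in np.nonzero(v[200:300,x]<130)[0]]) for x in (260,300,380,395,420)])
E
```

```text
pos [563.8 109.1  97.7] yaw 85.6 F [-0.6  0.4  2.5] q6 0.25 rot [ 0.01 -0.   -0.01] then shift [ 0.01 -0.04  0.05]
[(260, [250, 251]), (300, [248, 249, 250]), (380, [247, 248]), (395, [244, 245, 246, 247, 248, 249, 250]), (420, [246, 247])]
```

Row 249 matches the closed gate (249.15). One more gentle push, then retreat.

Emit:
jog_arm(delta_pos=[[0, 0, 0.06], [0, 0, 0.06], [0, 0, 0.06], [0, 0, 0]], rotation=[[0, 0, 0], [0, 0, 0], [0, 0, 0], [0, 0, 0]])

```text
time_s: 52.05
tool_pos: [564.2, 109.2, 98.6]
tool_rot: [0.734, 0.679, 0.003, 0.002]
contact_force: [0.5, -0.3, 0.0]
opening: 0.4
```

Emit:
jog_arm(delta_pos=[[0, 0, 0.1], [0, 0, 0.15], [0, 0, 0.15]], rotation=[[0, 0, 0], [0, 0, 0], [0, 0, 0]])

```text
time_s: 52.35
tool_pos: [565.3, 109.4, 96.6]
tool_rot: [0.734, 0.679, 0.006, 0.004]
contact_force: [-17.3, -2.3, 51.9]
opening: 0.7
```

Emit:
jog_arm(delta_pos=[[0, 0, -0.3], [0, 0, -0.8], [0, 0, -0.9], [0, 0, -0.9], [0, -0.9, 0], [0, -0.9, 0], [0, -0.9, 0], [0, 0, 0], [0, 0, 0]], rotation=[[0, 0, 0], [0, 0, 0], [0, 0, 0], [0, 0, 0], [0, 0, 0], [0, 0, 0], [0, 0, 0], [0, 0, 0], [0, 0, 0]])

```text
time_s: 53.25
tool_pos: [427.2, 120.1, 245.4]
tool_rot: [0.734, 0.679, 0.01, 0.006]
contact_force: [1.3, 0.2, 1.0]
opening: 0.7
```

Run:
```python
from h import *
o,im=snap('scene'); a=im['color'][:,:,::-1][190:320,90:480]
o,im=snap('side'); b=im['color'][:,:,::-1][140:320,180:460]
cv2.imwrite('pics/fin.png',np.vstack([cv2.resize(a,(780,260),interpolation=cv2.INTER_CUBIC),cv2.copyMakeBorder(cv2.resize(b,(520,334),interpolation=cv2.INTER_CUBIC),0,0,0,260,cv2.BORDER_CONSTANT)]))
```

```text
(no output)
```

View pics/fin.png

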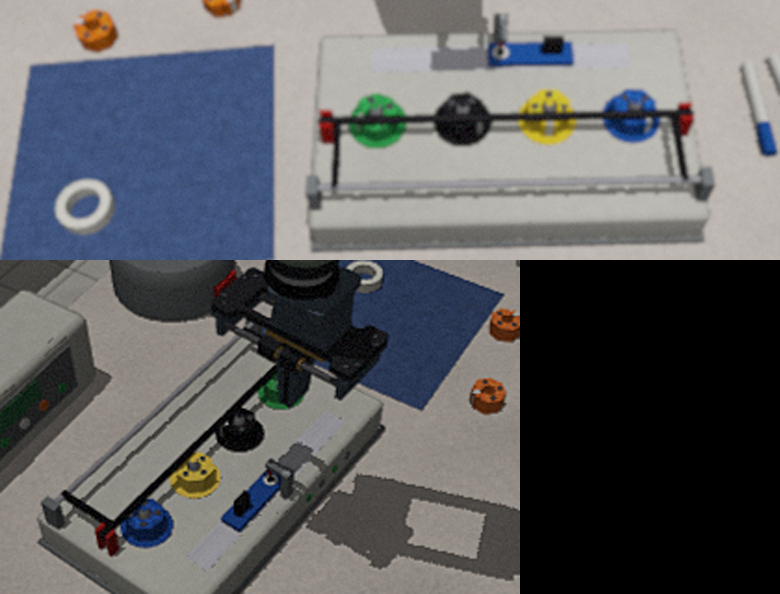

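```bash
python3 -c "
from h import *
print(bot.get_obs()['contact_force'], bot.close_job())"
```

```text
the job is handed in; nothing more can be done
[ 0.32674471  0.37565407 -0.5909207 ] None
```

The deck is ready for the next donor, and I handed the job in at about 53 s. All four heads are keyed onto the shafts of their own colour, the cassette is set, and the gate is down in its catches.

- **Heads:** each one dropped fully home without being forced. The tool height put each underside at about 60 mm, which is the deck surface, and the pictures show all four seated.
- **Cassette:** the black dot sits within about 0.5 mm of the needle tip in a close wrist view.
- **Gate:** the last scene picture shows the bar in both red catches above the heads. Its image row (about 249) matches the row expected for a closed gate (249.15).
- **Bystanders:** I did not touch any of them. The last pictures show the tape and the orange look-alikes still in place. I made no separate check of the spray, wipes, spanner or pens.

**Over-force on the gate:** my last check push on the bar, with closed fingertips, read about 52 N vertically at the wrist. That is well under the 120 N wrist limit. It is above the 40 N limit on the arm and gripper body, but only the fingers were in contact. The picture taken after I backed away showed nothing out of place.

I noticed no knocked head and no slackened grip during the run.

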